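# Run down the loose wing nut on the flower press

## Task

One wing nut on the flower press, the brass one, is still loose. Run it down clockwise by pushing its wings round with your fingertips, stroke after stroke, until it is fully home on its washer; do not pinch it and be gentle, so that the press is not lifted or shoved out of its place. Leave everything else on the chest of drawers alone.

Things in the scene. Friction and masses are not known exactly. Their poses are not given: they have to be found in the camera images.
- nut_seat (a point): Point of the press on the axis of the loose brass wing nut, at the top of its washer: the nut's underside sits here when fully home. x and y lie along the boards' sides, z up. The bolt ends 22 mm above this point; the washer is 25 mm wide, 2 mm thick. The three grey steel wing nuts on the other bolts are tight and do not turn.
- press_top (a point): Centre of the upper face of the press's upper board, 58 mm above the chest top. Same axes as nut_seat. The four upright 10 mm steel bolts stand at +-58 mm in x and y from here (22 mm in from the board's edges); the brass nut's is at +58, +58.
- wing_tip (a point): Outer end of one wing of the brass nut: 28 mm from its axis, 18.5 mm above its underside; the other wing points the opposite way. x points outward along the wing, z up. Wings: upright round ears 4.5 mm thick, 9 to 28 mm from the axis, 9 to 28 mm above the nut's underside. The round hub between them is 21 mm wide at its foot, 12 mm high.
- loose_nut (a joint): Turn of the brass nut on its bolt, rad: 0 = fully home on its washer (hard stop, wings along the press's x axis), growing anticlockwise seen from above as it unscrews and climbs, 1.5 mm a turn. Starts 1.1 to 2 turns up. Needs about 0.6 N at the wings and stays where it is left.
- press: Flower press, loose: two sage green boards 160 x 160 mm, card leaves between, rubber feet, 58 mm high to the upper board's face, 1.3 to 1.7 kg; any yaw. A sideways push of some 5 to 15 N begins to slide or turn it. Four bolts with wing nuts: three grey steel, one brass. Origin: centre of its underside.
- dispenser: Stainless steel push dispenser bottle on the white marble tray, 64 mm wide, 127 mm high; origin at the centre of its underside. Bystander.
- pot: Round blue ceramic pot with a hinged metal lid, 84 mm wide, 72 mm high, on the tray; origin at the centre of its underside. Bystander.
- hair_clip: Tortoiseshell hair clip, 80 x 30 mm, 15 mm high, on the tray; origin at the centre of its underside. Bystander.
- bracelet: Glass bead bracelet, a ring 68 mm over all and 10 mm high, on the tray; origin at its centre, underside. Bystander.
- cufflink0: Silver cufflink, 16 mm wide, 21 mm high, on the tray; origin at the centre of its underside. Bystander.
- cufflink1: The other cufflink, the same. Bystander.
- cream_jar: Green glass cream jar with a white lid, 60 mm wide, 41 mm high, beyond the press; origin at the centre of its underside. Bystander.
- varnish: Dark red nail varnish bottle with a black cap, 26 mm square, 67 mm high, beyond the press; origin at the centre of its underside. Bystander.
There are look-alikes about, which are no part of the job. Of the things that look like the press, the larger one is meant.

How it is judged (in metres and radians):
At the end, for the whole second after the job is handed in: The brass nut is fully home (within 0.25 rad, about a twenty-fifth of a turn, of its stop), the press stands flat and at rest within 30 mm of where it was (40 mm at the nut), and the bystanders are within 20 mm of where they were (value of joint loose_nut below 0.25 rad and velocity of joint loose_nut below 0.2 rad/s and distance of press_top from where it was at the start of the episode below 0.03 m and distance of nut_seat from where it was at the start of the episode below 0.04 m and angle between press's own z axis and vertical below 0.05 rad and linear speed of press below 0.01 m/s and distance of each of dispenser, pot, hair_clip, bracelet, cufflink0, cufflink1, cream_jar, varnish from where it was at the start of the episode below 0.02 m); the robot touches nothing.
It fails at once if The press is shoved out of its place (more than 30 mm at its centre or 40 mm at the brass nut) (distance of press_top from where it was at the start of the episode above 0.03 m or distance of nut_seat from where it was at the start of the episode above 0.04 m).
It fails at once if The press is lifted or tipped (8 mm or about 5 degrees) (height (world z) of press above 0.008 m or angle between press's own z axis and vertical above 0.09 rad).
It fails at once if The brass nut is pinched or forced (more than 25 N between the fingers and the nut) (contact force between the fingers and loose_nut above 25 N).
It fails at once if A bystander is knocked, lifted or carried (moved more than 20 mm) (distance of any of dispenser, pot, hair_clip, bracelet, cufflink0, cufflink1, cream_jar, varnish from where it was at the start of the episode above 0.02 m).
It also fails if it takes over 67 s, if anything falls off the work surface, if the arm or the gripper's body presses on something with over 40 N, if the wrist force passes 120 N, or if a joint passes its speed limit or range.

## Robot

A 6-joint arm with a two-finger parallel gripper is mounted at the origin on the work surface. World frame = base frame: x ahead of the robot, y to its left, z up, the work surface at z = 0. Lengths are in mm, angles in rad, forces in N, time in s.
With the tool pointing down it reaches from about 300 to 775 mm from the base axis. Payload 14.6 kg.
Tool frame: the origin (TCP) lies midway between the tips of the shut fingers; the grasp point (between the pads) lies 19 mm behind it; y points along the fingers, x is the direction in which the jaws open and shut, and the axes are right-handed (so a half turn about y gives the same grasp; the last joint's range is limited). The gripper opens to 94 mm and grips with 3 to 60 N. Pads are 16 mm wide; open, the fingers measure 119 mm over their backs; the gripper's body (75 mm by 177 mm) begins 78 mm behind the grasp point.
Start: joints at [1.173, 0.3, 1.521, -0, 1.321, -0.067], TCP at [178.637, 520.171, 171.646] pointing down, gripper open.
Joint ranges: [-3.03, 3.03], [-0.79, 2.21], [0.23, 2.52], [-1.04, 4.18], [0, 3.07], [-2.55, 2.55]. Speed limits (rad/s): [2.22, 2.22, 2.57, 3.14, 3.14, 3.14].

## Interface

Orientations are given as [roll, pitch, yaw] about the fixed x, y, z axes, in that order (R = Rz(yaw) Ry(pitch) Rx(roll)).
In Python, from cell import manip gives the robot as it stands.
- The arm moves only by the tool servo_tool, never from a script. Its argument "commands" is a list of rows, each an object with "dp": the shift along the tool's x, y, z in mm, a list of three; "turn": the turn, a rotation vector about the tool's x, y, z in degrees, a list of three. A call has 1 to 5 rows; each row is the pose to reach, as a shift and turn from the pose measured when the call began, along the tool's axes at that moment; what a row does not reach only later rows make up. A row lasts 1/12 s, in which the tool goes at most 41.7 mm and 7.16 degrees, less where a joint would pass 70% of its speed; a pose out of reach is approached as far as the arm can. A call with a gripper value outside its range is refused whole. "grip" is the gripper command: -1 is fully open, 1 is shut, values between are in proportion, set as the call begins (left out, the last holds). The fingers move at their own pace and stop on an object; "force" is the grip in N (left out, the last holds). Time passes only in rows, so rows that repeat a pose let the fingers close. It gives the time, the measured TCP pose, the force and the opening at its end, in the units of the state.
- manip.read_state(): the state, without advancing time (a new reading comes with each control period).
- manip.camera(name): name is "scene" or "top" or "wrist"; returns a dict with "img" (420x560x3 uint8, red, green, blue), "depth" (420x560 float32, mm along the optical axis (not along the pixel's ray), 0 where there is no reading), "K" (3x3 intrinsics, pixels), "R" (3x3) and "t" (3): a world point X has camera coordinates R X + t; the wrist camera has in their place "hand_eye" (4x4, takes a point from camera to tool coordinates, whose origin is the TCP and whose axes are the tool frame's). Camera axes: x right, y down, z forward; pixel columns grow to the right and rows downward; lengths in mm; the calibration is good to about 2 mm. A picture is of the moment at which its call begins: read the wrist's pose just before it.
- manip.sign_off(): hands the job in, once; it reports no verdict.
The state is a dict: "clock": time; "joints": joint angles; "qd": joint speeds; "effort": joint torques, N m; "eef_pos": TCP position; "eef_rot": TCP orientation; "wrist_force": force on the tool from outside, world axes, zero at the start; "moment": the same for the moment, N m; "finger_gap": finger opening in mm.
Only numpy, scipy, OpenCV 4.12 (cv2) and the standard library are available. Lean on these libraries where they do the work, as an engineer would, in place of code of your own. Each camera call takes 0.05 s, during which the arm holds its last target.

## Working session

There is one attempt and no reset: what is moved stays moved. The work goes in short steps, Python scripts to look and compute and a tool call to move; the robot and the scene stay as the last step left them, time stands still between calls to the robot, and variables do not carry over. Pictures are saved under pics/ and viewed, and the job is handed in when it is done.

Besides the shell and the picture viewer there is one more tool, called after "Call:" by a JSON object that holds its "method" and its "body". servo_tool: Moves the arm, as the interface text tells. Its arguments: {"type":"object","properties":{"commands":{"type":"array","items":{"type":"object","properties":{"dp":{"type":"array","items":{"type":"number"}},"turn":{"type":"array","items":{"type":"number"}}}}},"grip":{"type":"number"},"force":{"type":"number"}},"required":["commands"]}

```bash
mkdir -p pics; ls
python3 - <<'E'
from cell import manip
import cv2
s=manip.read_state(); print(s)
for n in ["scene","top"]:
    c=manip.camera(n); cv2.imwrite(f"pics/{n}0.png",c["img"][:,:,::-1])
    print(n,c["K"],c["R"],c["t"])
E
```

```text
pics
{'clock': 0.0, 'joints': array([ 1.17336958e+00,  3.00518818e-01,  1.52158513e+00, -1.82387287e-05,
        1.32066428e+00, -6.65950382e-02]), 'qd': array([ 0.00103707,  0.00021884,  0.00070016,  0.00178607,  0.00048215,
       -0.00013879]), 'effort': array([ 1.02352151e-03, -5.31776798e+01, -3.52749896e+01,  7.09126191e-02,
        2.40256899e-02, -7.01363865e-05]), 'eef_pos': array([178.54682722, 519.89951445, 171.05845677]), 'eef_rot': array([-1.57073572e+00,  1.17414513e-03,  1.23996918e+00]), 'wrist_force': array([ 0.64304339, -0.78435169,  0.30904025]), 'moment': array([-0.0653727 ,  0.04336035,  0.01295698]), 'finger_gap': 94.14752317389774}
scene [[485.40914746   0.         281.764065  ]
 [  0.         485.40914746 206.28073394]
 [  0.           0.           1.        ]] [[ 0.66321887  0.74827227  0.01514392]
 [ 0.42137719 -0.35660527 -0.83383088]
 [-0.61853213  0.55939367 -0.55181221]] [-402.574012   -183.76015031 1817.34863732]
top [[448.51281747   0.         283.16564962]
 [  0.         448.51281747 208.69184929]
 [  0.           0.           1.        ]] [[-0.00649017 -0.99969942  0.02364206]
 [-0.99657332  0.00451667 -0.08259068]
 [ 0.08245907 -0.02409707 -0.99630308]] [ -16.42832291  611.93749538 1330.79724757]
```

View pics/scene0.png

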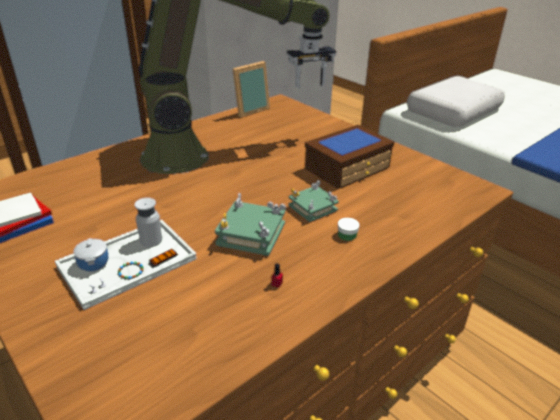

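View pics/top0.png

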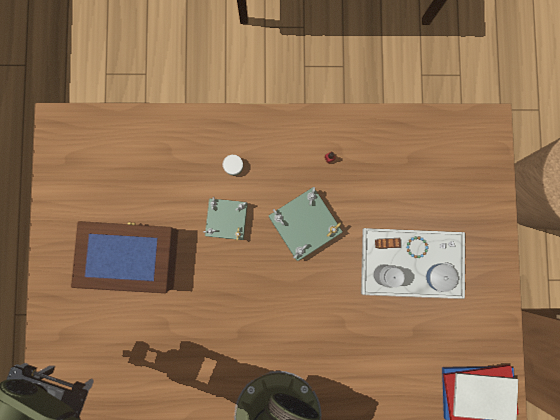

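The large press is centred near (306,224) in the top view, with its brass nut near (335,231). The small press at (227,219) is the look-alike. I'll zoom in and measure.

```bash
cat > h.py <<'E'
from cell import manip
import cv2, numpy as np
from scipy.spatial.transform import Rotation as Ro
def cloud(c,s=None):
    d=c["depth"].astype(float);K=c["K"];v,u=np.mgrid[:d.shape[0],:d.shape[1]]
    P=np.stack([(u-K[0,2])/K[0,0]*d,(v-K[1,2])/K[1,1]*d,d],-1)
    if "R" in c: W=(P-c["t"])@c["R"]
    else:
        H=c["hand_eye"]; P=P@H[:3,:3].T+H[:3,3]
        W=P@Ro.from_euler("xyz",s["eef_rot"]).as_matrix().T+s["eef_pos"]
    W[d<=0]=np.nan
    return W
E
python3 - <<'E'
from h import *
for n,(a,b,x,y) in dict(top=(185,265,265,350),scene=(190,260,210,295)).items():
    c=manip.camera(n);W=cloud(c);im=c["img"]
    cv2.imwrite(f"pics/{n}1.png",cv2.resize(im[a:b,x:y,::-1],None,fx=7,fy=7,interpolation=cv2.INTER_CUBIC))
    hsv=cv2.cvtColor(im,cv2.COLOR_RGB2HSV).astype(int)
    R=np.zeros(im.shape[:2],bool);R[a:b,x:y]=1
    g=R&(hsv[...,0]>50)&(hsv[...,0]<90)&(abs(W[...,2]-58)<5)
    pts=W[g];r=cv2.minAreaRect(pts[:,:2].astype(np.float32));print(n,g.sum(),r,np.median(pts[:,2]))
    hi=R&(W[...,2]>68)&(W[...,2]<110)
    for v,u in zip(*np.where(hi)):
        if n=="top": print(u,v,W[v,u].round(),im[v,u])
E
```

```text
top 2281 ((565.9759521484375, -84.0411605834961), (157.73477172851562, 158.8900604248047), 32.27142333984375) 57.399452424880785
313 187 [ 671. -107.   74.] [147 152 148]
314 187 [ 669. -108.   89.] [158 151 146]
313 188 [ 666. -105.   89.] [163 170 168]
314 188 [ 666. -108.   92.] [166 166 166]
313 189 [ 664. -105.   88.] [187 188 188]
314 189 [ 664. -108.   87.] [170 175 171]
313 190 [ 661. -105.   85.] [188 189 188]
314 190 [ 661. -108.   83.] [163 170 165]
312 191 [ 659. -103.   76.] [151 152 149]
313 191 [ 658. -105.   84.] [163 162 160]
312 192 [ 656. -103.   80.] [138 138 132]
313 192 [ 655. -105.   84.] [130 127 123]
312 193 [ 653. -103.   74.] [166 164 163]
313 193 [ 653. -106.   76.] [136 136 133]
310 194 [651. -98.  69.] [175 174 172]
311 194 [ 650. -100.   83.] [168 169 167]
312 194 [ 650. -103.   79.] [195 194 194]
313 194 [ 650. -106.   80.] [146 145 143]
314 194 [ 651. -110.   70.] [135 136 132]
309 195 [648. -95.  73.] [165 164 161]
310 195 [648. -98.  69.] [170 172 169]
311 195 [ 647. -100.   80.] [188 189 187]
312 195 [ 647. -103.   81.] [196 197 195]
313 195 [ 647.
[... 6719 characters left out ...]
3.  69.] [100  96  93]
297 253 [479. -57.  81.] [116 113 110]
298 253 [479. -60.  79.] [106 104 100]
299 253 [479. -63.  80.] [151 150 147]
300 253 [479. -67.  69.] [177 178 175]
296 254 [476. -54.  86.] [157 155 153]
297 254 [476. -57.  82.] [147 145 143]
295 255 [474. -51.  90.] [174 173 172]
296 255 [473. -54.  86.] [181 180 179]
294 256 [471. -49.  86.] [165 167 168]
295 256 [471. -51.  85.] [194 196 194]
296 256 [471. -54.  91.] [167 174 165]
293 257 [468. -46.  76.] [151 144 139]
294 257 [468. -49.  81.] [173 181 182]
295 257 [468. -51.  83.] [161 175 165]
scene 1548 ((569.5807495117188, -86.33087158203125), (158.57745361328125, 162.9898681640625), 32.893672943115234) 57.31599012502295
```

```bash
cat >> h.py <<'E'
def to(p,yaw,n=5):
    s=manip.read_state();M=Ro.from_euler("xyz",s["eef_rot"])
    T=Ro.from_euler("xyz",[-np.pi/2,0,np.radians(yaw)])
    print("t",round(s["clock"],2),"pos",s["eef_pos"].round(1),"rot",np.degrees(s["eef_rot"]).round(1),"gap",round(s["finger_gap"],1),"F",s["wrist_force"].round(1),"M",s["moment"].round(2))
    print("dp",M.inv().apply(np.array(p)-s["eef_pos"]).round(1),"turn",np.degrees((M.inv()*T).as_rotvec()).round(1))
E
python3 - <<'E'
from h import *
c=manip.camera("top");W=cloud(c)
a=np.array([178,520.]);b=np.array([549,-164.])
d=(b-a)/np.linalg.norm(b-a);q=W[...,:2]-a
al=q@d;la=abs(q@np.array([-d[1],d[0]]))
for lo in range(80,780,60):
    m=(al>lo)&(al<lo+60)&(la<110);print(lo,np.nanmax(W[...,2][m]).round())
to([549,-164,200],-5)
E
```

```text
80 534.0
140 9.0
200 112.0
260 113.0
320 9.0
380 9.0
440 7.0
500 62.0
560 7.0
620 91.0
680 91.0
740 93.0
t 0.25 pos [178.6 520.1 171.4] rot [-90.   0.  71.] gap 94.1 F [ 0.2 -0.6 -0. ] M [0.01 0.04 0.02]
dp [-526.7  -28.4 -572.5] turn [ 0. 76. -0.]
```

View pics/top1.png

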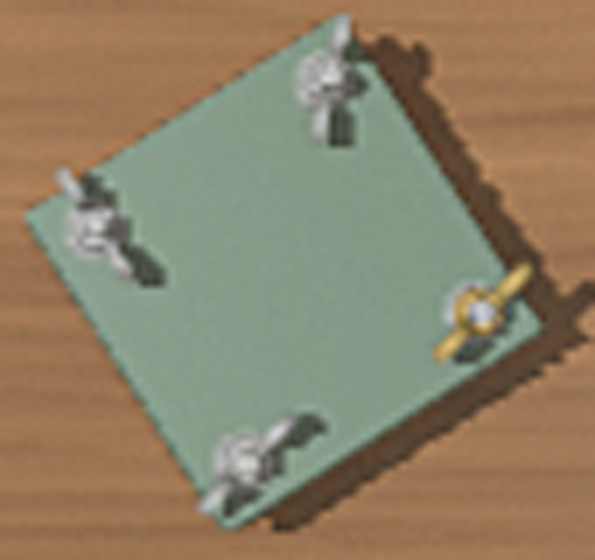

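The brass nut sits at about (480,312) in the crop, with its wings pointing up-right and down-left, roughly −45° in world. The travel path is clear: the highest thing on it is the box at 113 mm.

Call:
{"method": "servo_tool", "body": {"commands": [{"dp": [-27, -8, -29], "turn": [0, 4, 0]}, {"dp": [-54, -16, -58], "turn": [0, 8, 0]}, {"dp": [-81, -24, -87], "turn": [0, 12, 0]}, {"dp": [-108, -28, -116], "turn": [0, 16, 0]}, {"dp": [-135, -28, -145], "turn": [0, 20, 0]}], "grip": 0.32}}

```text
clock: 0.67
eef_pos: [272.4, 343.9, 200.3]
eef_rot: [-1.571, -0.001, 0.888]
wrist_force: [1.2, -0.1, -0.1]
finger_gap: 63.9
```

```bash
python3 -c "
from h import *
to([549,-164,200],-5)"
```

```text
t 0.67 pos [272.4 343.9 200.3] rot [-90.   -0.1  50.9] gap 63.9 F [ 1.2 -0.1 -0.1] M [-0.02 -0.04  0.02]
dp [-2.195e+02  2.000e-01 -5.350e+02] turn [-0.  55.9  0.1]
```

Call:
{"method": "servo_tool", "body": {"commands": [{"dp": [-15, 0, -36], "turn": [0, 4, 0]}, {"dp": [-30, 0, -72], "turn": [0, 8, 0]}, {"dp": [-45, 0, -108], "turn": [0, 12, 0]}, {"dp": [-60, 0, -144], "turn": [0, 16, 0]}, {"dp": [-75, 0, -180], "turn": [0, 20, 0]}]}}

```text
clock: 1.08
eef_pos: [365.2, 170.3, 200.5]
eef_rot: [-1.571, -0.002, 0.536]
wrist_force: [-0.9, 0.3, 0.0]
finger_gap: 33.1
```

```bash
python3 -c "
from h import *
to([549,-164,200],-5)"
```

```text
t 1.08 pos [365.2 170.3 200.5] rot [-90.   -0.1  30.7] gap 33.1 F [-0.9  0.3  0. ] M [0.02 0.03 0.04]
dp [ -12.5    0.5 -381.3] turn [-0.  35.7  0.1]
```

Call:
{"method": "servo_tool", "body": {"commands": [{"dp": [-1, 0, -38], "turn": [0, 4, 0]}, {"dp": [-2, 0, -76], "turn": [0, 8, 0]}, {"dp": [-4, 0, -114], "turn": [0, 12, 0]}, {"dp": [-5, 0, -152], "turn": [0, 16, 0]}, {"dp": [-6, 0, -190], "turn": [0, 20, 0]}]}}

```text
clock: 1.5
eef_pos: [457.5, 1.9, 200.6]
eef_rot: [-1.57, -0.002, 0.183]
wrist_force: [0.9, 1.4, 0.3]
finger_gap: 31.9
```

```bash
python3 -c "
from h import *
to([549,-164,200],-5)"
```

```text
t 1.5 pos [457.5   1.9 200.6] rot [-90.   -0.1  10.5] gap 31.9 F [0.9 1.4 0.3] M [-0.05  0.04  0.02]
dp [  59.8    0.7 -179.7] turn [-0.  15.5  0.1]
```

Call:
{"method": "servo_tool", "body": {"commands": [{"dp": [12, 0, -38], "turn": [0, 4, 0]}, {"dp": [25, 0, -76], "turn": [0, 8, 0]}, {"dp": [38, 0, -114], "turn": [0, 11, 0]}, {"dp": [50, 0, -150], "turn": [0, 13, 0]}, {"dp": [60, 0, -180], "turn": [0, 15, 0]}]}}

```text
clock: 1.92
eef_pos: [549.9, -166.7, 200.3]
eef_rot: [-1.57, -0.001, -0.082]
wrist_force: [-0.0, -0.5, 0.6]
finger_gap: 32.0
```

Run:
```python
from h import *
to([549,-164,140],-5)
s=manip.read_state();c=manip.camera("wrist");W=cloud(c,s)
im=c["img"];cv2.imwrite("pics/w0.png",im[:,:,::-1])
g=(np.abs(W[...,2]-58)<4)&(im[...,1]>im[...,0].astype(int)+5)
r=cv2.minAreaRect(W[g][:,:2].astype(np.float32));print(r)
b=(W[...,2]>64)&(W[...,2]<100)&(im[...,0]>im[...,2].astype(int)+40)&(np.hypot(W[...,0]-549,W[...,1]+164)<40)
p=W[b];print(b.sum(),p.mean(0),p.min(0),p.max(0))
t=p[p[:,2]>77][:,:2];print(cv2.minAreaRect(t.astype(np.float32)))
```

```text
t 1.92 pos [ 549.9 -166.7  200.3] rot [-89.9  -0.1  -4.7] gap 32.0 F [-0.  -0.5  0.6] M [-0.11  0.02  0.07]
dp [-1.2 60.3  2.6] turn [-0.1  0.3  0.1]
((611.9991455078125, -113.02723693847656), (207.1187744140625, 248.13705444335938), 32.800323486328125)
309 [ 549.70113767 -164.54040462   82.74213993] [ 529.86481802 -186.62949492   65.62509554] [ 568.9292434  -145.04574302   93.16645636]
((549.2782592773438, -165.5513153076172), (14.699356079101562, 53.79166030883789), 33.800010681152344)
```

View pics/w0.png

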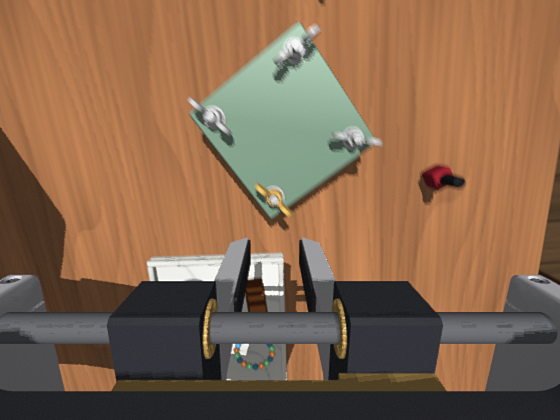

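The wrist view agrees: the brass nut at (273,199) puts the axis at about (549.5, −165). At this yaw the fingers fall clear of the wings, so I'll descend.

Call:
{"method": "servo_tool", "body": {"commands": [{"dp": [0, 30, 2], "turn": [0, 0, 0]}, {"dp": [0, 60, 2], "turn": [0, 0, 0]}, {"dp": [0, 90, 2], "turn": [0, 0, 0]}, {"dp": [0, 105, 2], "turn": [0, 0, 0]}, {"dp": [0, 105, 2], "turn": [0, 0, 0]}]}}

```text
clock: 2.38
eef_pos: [549.5, -167.6, 90.9]
eef_rot: [-1.569, 0.005, -0.087]
wrist_force: [-0.6, -0.1, 1.2]
finger_gap: 32.1
```

Run:
```python
from h import *
to([549.5,-165,72.5],-5)
c=manip.camera("scene");im=c["img"]
cv2.imwrite("pics/s2.png",cv2.resize(im[150:290,170:340,::-1],None,fx=4,fy=4,interpolation=cv2.INTER_CUBIC))
cv2.imwrite("pics/w2.png",manip.camera("wrist")["img"][:,:,::-1])
```

```text
t 2.38 pos [ 549.5 -167.6   90.9] rot [-89.9   0.3  -5. ] gap 32.1 F [-0.6 -0.1  1.2] M [-0.09  0.06 -0.02]
dp [-0.2 18.4  2.5] turn [-0.1  0.  -0.3]
```

View pics/s2.png

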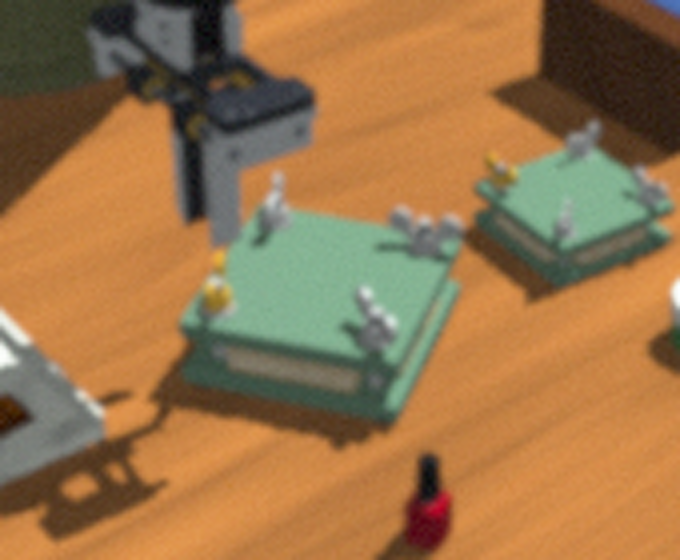

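View pics/w2.png

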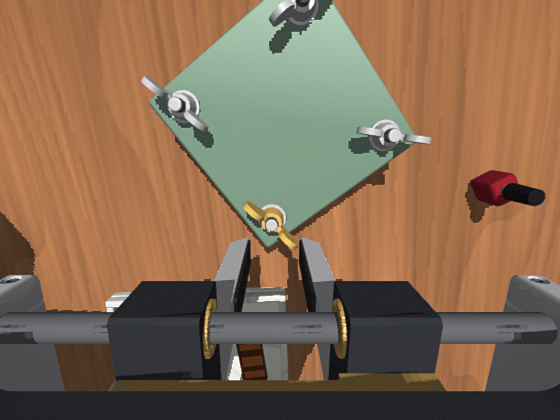

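Run:
```python
from h import *
to([549.5,-165,72.5],-5)
s=manip.read_state()
c=manip.camera("scene");im=c["img"].copy();W=cloud(c)
def pr(c,X): p=c["R"]@X+c["t"];p=c["K"]@p;return p[:2]/p[2]
tcp=pr(c,s["eef_pos"]);nut=pr(c,np.array([549.5,-165,82]));print("scene tcp",tcp,"bolt top",nut)
cv2.imwrite("pics/s3.png",cv2.resize(im[150:290,170:340,::-1],None,fx=4,fy=4,interpolation=cv2.INTER_CUBIC))
c=manip.camera("wrist");H=np.linalg.inv(c["hand_eye"]);print(c["hand_eye"].round(3))
for q in [(0,0,0),(16,0,0),(-16,0,0)]:
    p=H[:3,:3]@np.array(q)+H[:3,3];p=c["K"]@p;print("wrist",q,p[:2]/p[2])
W=cloud(c,s)
im=c["img"];b=(W[...,2]>64)&(W[...,2]<100)&(im[...,0]>im[...,2].astype(int)+40)&(np.hypot(W[...,0]-549,W[...,1]+164)<40)
p=W[b];print(b.sum(),p.min(0),p.max(0)); print(W[225,271],W[218,268])
c=manip.camera("top");t=pr(c,s["eef_pos"]);print("top tcp",t)
cv2.imwrite("pics/t3.png",cv2.resize(c["img"][185:265,265:350,::-1],None,fx=7,fy=7,interpolation=cv2.INTER_CUBIC))
```

```text
t 2.48 pos [ 551.5 -168.3   95.1] rot [-90.   -0.1  -5. ] gap 31.8 F [ 0.2 -0.4  0.1] M [-0.06  0.04  0.03]
dp [-2.3 22.6  3.1] turn [-0.   0.   0.1]
scene tcp [222.89489119 216.99699328] bolt top [223.67133387 220.13834388]
[[ 1.0000e+00  0.0000e+00  1.0000e-03  2.9800e-01]
 [-1.0000e-03 -2.5800e-01  9.6600e-01 -2.1415e+02]
 [ 1.0000e-03 -9.6600e-01 -2.5800e-01  7.3568e+01]
 [ 0.0000e+00  0.0000e+00  0.0000e+00  1.0000e+00]]
wrist (0, 0, 0) [273.79701178 231.88284641]
wrist (16, 0, 0) [294.42070703 231.88983794]
wrist (-16, 0, 0) [253.17137657 231.87585422]
742 [ 527.1165516  -185.09704717   64.10928241] [ 568.96152784 -144.03128429   92.55689197]
[ 549.3973295  -166.45435958   82.54578173] [ 547.47242008 -160.50829806   81.89512176]
top tcp [335.65483807 227.4192549 ]
```

View pics/s3.png

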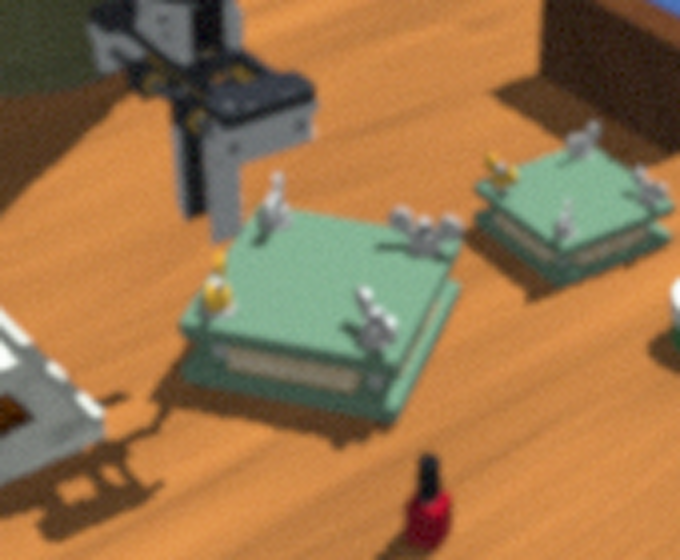

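View pics/t3.png

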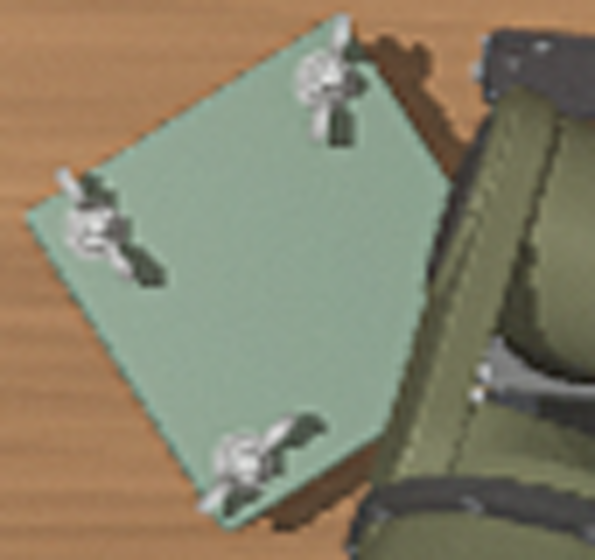

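Run:
```python
from h import *
c=manip.camera("wrist");d=c["depth"];K=c["K"];H=c["hand_eye"];print(K[0,0])
for u,v in [(232,255),(240,245),(245,242),(248,241),(225,270),(310,245),(304,243),(318,260)]:
    P=np.array([(u-K[0,2])/K[0,0],(v-K[1,2])/K[1,1],1])*d[v,u];print(u,v,d[v,u],(H[:3,:3]@P+H[:3,3]).round(1))
im=c["img"][190:330,170:380,::-1];cv2.imwrite("pics/w4.png",cv2.resize(im,None,fx=3.6,fy=3.6))
c=manip.camera("scene");W=cloud(c)
for u,v in [(225,205),(226,208),(227,200),(218,200),(217,202)]: print(u,v,W[v,u].round(1))
```

```text
291.1654877453479
232 255 161.93768 [-23.2 -63.9   8.4]
240 245 176.46385 [-20.4 -48.9   8.4]
245 242 181.98189 [-17.9 -43.2   8.2]
248 241 187.47841 [-16.6 -37.9   6.8]
225 270 144.49051 [-24.1 -82.    8.2]
310 245 177.16785 [ 22.1 -48.3   8.2]
304 243 180.72389 [ 18.8 -44.6   8. ]
318 260 156.19043 [ 23.8 -70.    8.1]
225 205 [ 580.9 -178.9  153.7]
226 208 [ 578.1 -174.4  140.9]
227 200 [ 580.8 -171.7  166.2]
218 200 [ 534.7 -169.3  142.6]
217 202 [ 537.4 -174.8  139.8]
```

View pics/w4.png

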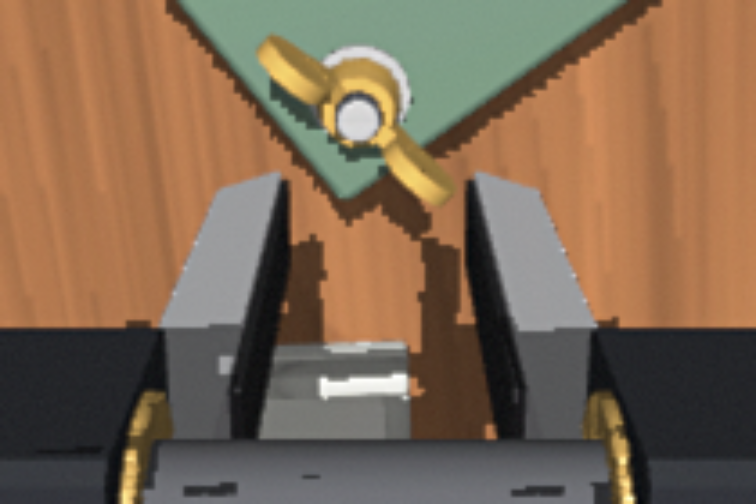

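Run:
```python
from h import *
s=manip.read_state();c=manip.camera("wrist");W=cloud(c,s)
M=Ro.from_euler("xyz",s["eef_rot"]).as_matrix();T=(W-s["eef_pos"])@M
own=(T[...,1]<-25)&(np.abs(T[...,0])<130)
for lo in range(0,130,10):
    m=own&(np.abs(T[...,0])>=lo)&(np.abs(T[...,0])<lo+10)
    if m.any(): print(lo,m.sum(),"max y",np.nanpercentile(T[...,1][m],99).round(1),np.nanmax(T[...,1][m]).round(1),"z",np.nanmin(T[...,2][m]).round(),np.nanmax(T[...,2][m]).round())
m=own&(np.abs(T[...,0])<32)&(T[...,2]>0)
for sgn in (1,-1):
    q=T[m&(sgn*T[...,0]>0)]; q=q[q[:,1]>-60]; print(q.min(0).round(1),q.max(0).round(1)); print(q[np.argsort(-q[:,1])[:6]].round(1))
c=manip.camera("scene");W=cloud(c)
r=np.hypot(W[...,0]-549.5,W[...,1]+165)
im=c["img"]
D=W[130:250,100:175].reshape(-1,3);D=D[D[:,2]>60];print("tall near tray",D.min(0),D.max(0),len(D))
```

```text
0 6339 max y -145.0 -143.4 z 16.0 28.0
10 12903 max y -44.1 -33.9 z -12.0 33.0
20 13760 max y -49.6 -35.6 z 7.0 34.0
30 10721 max y -138.3 -136.2 z 15.0 33.0
40 4602 max y -145.0 -143.8 z 20.0 28.0
50 4045 max y -144.7 -143.1 z 20.0 28.0
60 2437 max y -144.6 -143.4 z 19.0 28.0
70 10032 max y -133.0 -131.7 z -12.0 34.0
80 17 max y -134.7 -134.6 z 31.0 33.0
[ 16.3 -60.    0.3] [ 28.4 -33.9   9.1]
[[ 17.3 -33.9   6. ]
 [ 16.5 -35.5   6.6]
 [ 20.4 -35.6   8. ]
 [ 16.5 -35.6   6. ]
 [ 16.5 -35.6   4.6]
 [ 16.5 -35.6   3.9]]
[-27.4 -60.    0. ] [-15.4 -34.9   9. ]
[[-16.8 -34.9   6.4]
 [-15.5 -35.3   5.8]
 [-15.5 -35.5   6.6]
 [-15.5 -35.6   4.6]
 [-15.5 -35.6   3.9]
 [-18.  -35.8   8.1]]
tall near tray [ -36.79366165 -471.54471667   60.00888163] [447.44084081 -25.28046421 145.83271634] 1332
```

Both cameras put the fingertips about 35 mm behind the reported TCP. At this opening the tips are at z ≈ 130, not 95. I'll descend in steps and check visually.

Call:
{"method": "servo_tool", "body": {"commands": [{"dp": [-1, 10, 1], "turn": [0, 0, 0]}, {"dp": [-2, 20, 3], "turn": [0, 0, 0]}, {"dp": [-2, 30, 3], "turn": [0, 0, 0]}, {"dp": [-2, 33, 3], "turn": [0, 0, 0]}, {"dp": [-2, 33, 3], "turn": [0, 0, 0]}]}}

```text
clock: 3.25
eef_pos: [549.3, -164.9, 60.8]
eef_rot: [-1.57, 0.0, -0.086]
wrist_force: [-0.0, -0.5, -0.2]
finger_gap: 31.8
```

```bash
cat > look.py <<'E'
from h import *
import sys
n=sys.argv[1]
c=manip.camera("wrist");s=manip.read_state();to([549.5,-165,38],-5)
im=c["img"][190:330,170:380,::-1];cv2.imwrite(f"pics/w{n}.png",cv2.resize(im,None,fx=3.6,fy=3.6))
c=manip.camera("scene");im=c["img"]
cv2.imwrite(f"pics/s{n}.png",cv2.resize(im[170:270,190:310,::-1],None,fx=5,fy=5,interpolation=cv2.INTER_CUBIC))
E
python3 look.py 5
```

```text
t 3.3 pos [ 549.7 -165.1   61.6] rot [-90.   -0.1  -5. ] gap 32.1 F [ 1.  -0.2  0.9] M [-0.06  0.07 -0.07]
dp [-0.3 23.6  0. ] turn [-0.   0.   0.1]
```

View pics/w5.png

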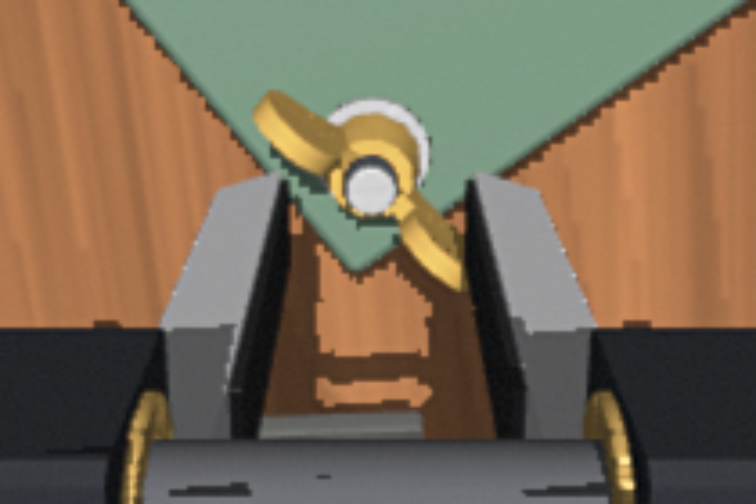

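View pics/s5.png

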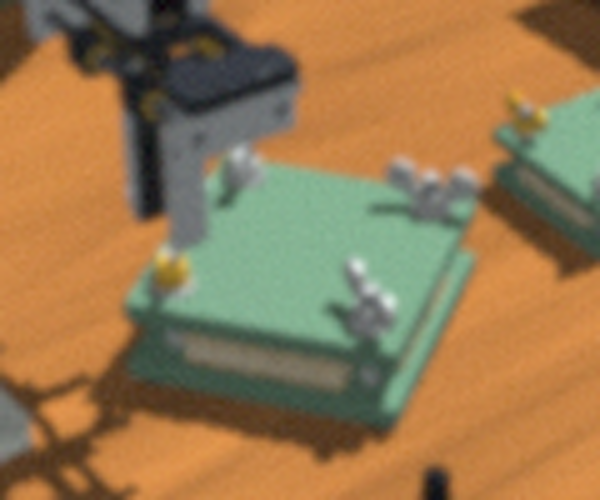

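Call:
{"method": "servo_tool", "body": {"commands": [{"dp": [0, 5, 0], "turn": [0, 0, 0]}, {"dp": [0, 10, 0], "turn": [0, 0, 0]}, {"dp": [0, 15, 0], "turn": [0, 0, 0]}, {"dp": [0, 20, 0], "turn": [0, 0, 0]}, {"dp": [0, 21, 0], "turn": [0, 0, 0]}]}}

```text
clock: 3.77
eef_pos: [549.6, -165.0, 40.1]
eef_rot: [-1.57, -0.001, -0.086]
wrist_force: [-0.8, 0.6, 0.2]
finger_gap: 31.9
```

```bash
python3 look.py 6
```

```text
t 3.82 pos [ 549.7 -165.1   40.3] rot [-90.   -0.1  -5. ] gap 32.1 F [-0.9  0.5  0.2] M [-0.12  0.02 -0.01]
dp [-0.2  2.3  0.1] turn [-0.   0.   0.1]
```

View pics/w6.png

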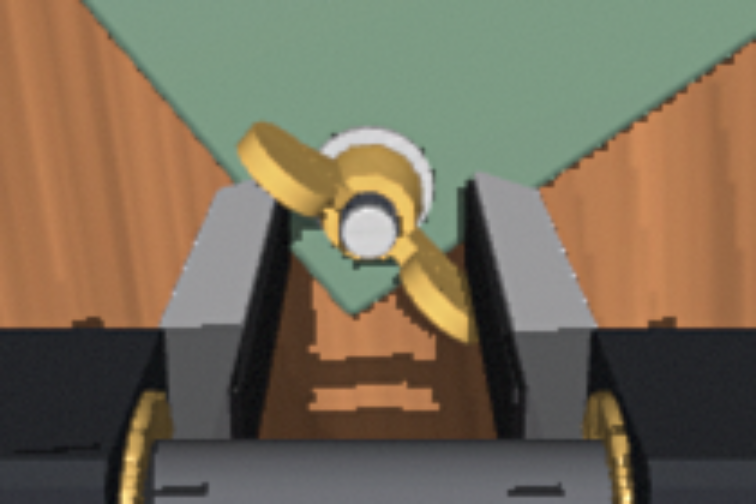

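View pics/s6.png

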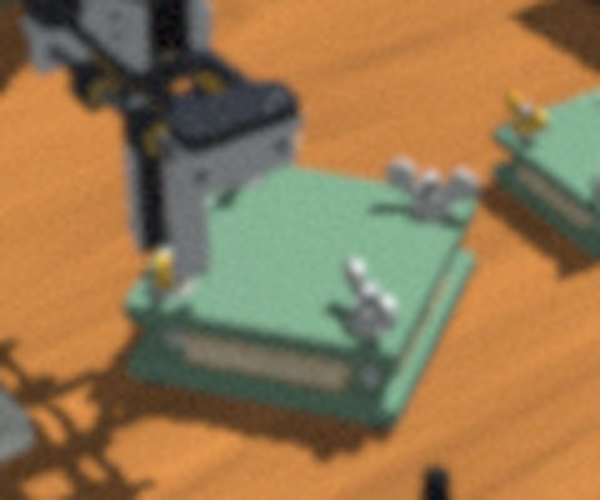

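The fingers now straddle the nut, with tips at about z 76 and the bolt at (370,230) centred between them. I'll start stroke 1.

Call:
{"method": "servo_tool", "body": {"commands": [{"dp": [0, 0, 0], "turn": [0, 4, 0]}, {"dp": [0, 0, 0], "turn": [0, 8, 0]}, {"dp": [0, 0, 0], "turn": [0, 12, 0]}, {"dp": [0, 0, 0], "turn": [0, 16, 0]}, {"dp": [0, 0, 0], "turn": [0, 20, 0]}]}}

```text
clock: 4.28
eef_pos: [550.0, -165.3, 41.0]
eef_rot: [-1.57, -0.002, -0.439]
wrist_force: [-0.9, 0.2, -0.1]
finger_gap: 31.8
```

Call:
{"method": "servo_tool", "body": {"commands": [{"dp": [0, 0, 0], "turn": [0, 4, 0]}, {"dp": [0, 0, 0], "turn": [0, 8, 0]}, {"dp": [0, 0, 0], "turn": [0, 12, 0]}, {"dp": [0, 0, 0], "turn": [0, 16, 0]}, {"dp": [0, 0, 0], "turn": [0, 20, 0]}]}}

```text
clock: 4.7
eef_pos: [550.0, -165.4, 41.3]
eef_rot: [-1.57, -0.002, -0.791]
wrist_force: [-0.7, -0.7, 0.0]
finger_gap: 31.8
```

```bash
python3 look.py 7
```

```text
t 4.75 pos [ 550.  -165.4   41.3] rot [-89.9  -0.1 -45.6] gap 32.2 F [-0.4 -0.6 -0.5] M [-0.11  0.2   0.04]
dp [-0.7  3.3 -0.1] turn [ -0.  -40.6   0.1]
```

View pics/w7.png

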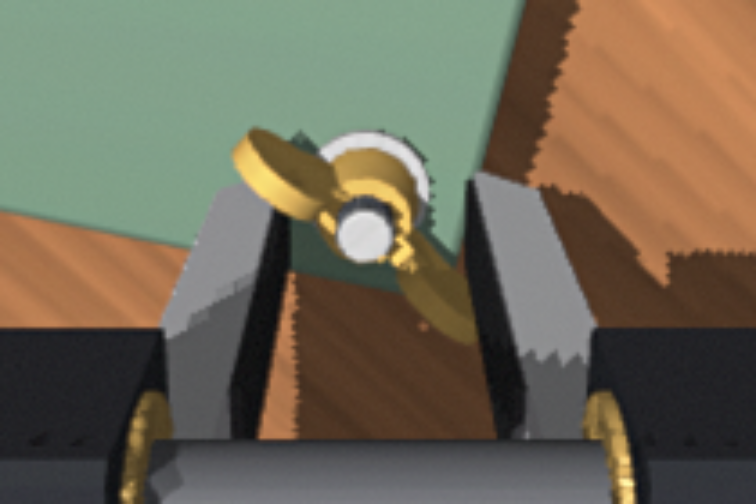

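View pics/s7.png

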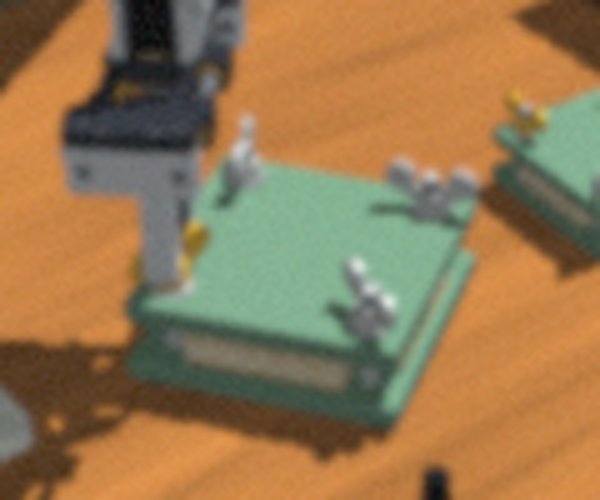

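It works: the nut turns with the fingers and the press stays still. Carrying on.

Call:
{"method": "servo_tool", "body": {"commands": [{"dp": [-0.5, 1, 0], "turn": [0, 6, 0]}, {"dp": [-0.5, 1, 0], "turn": [0, 12, 0]}, {"dp": [-0.5, 1, 0], "turn": [0, 18, 0]}, {"dp": [-0.5, 1, 0], "turn": [0, 24, 0]}, {"dp": [-0.5, 1, 0], "turn": [0, 30, 0]}]}}

```text
clock: 5.22
eef_pos: [549.7, -165.0, 40.4]
eef_rot: [-1.569, -0.001, -1.315]
wrist_force: [-1.5, -0.2, -0.1]
finger_gap: 31.9
```

Call:
{"method": "servo_tool", "body": {"commands": [{"dp": [0, 1, 0], "turn": [0, 6, 0]}, {"dp": [0, 1, 0], "turn": [0, 12, 0]}, {"dp": [0, 1, 0], "turn": [0, 18, 0]}, {"dp": [0, 1, 0], "turn": [0, 24, 0]}, {"dp": [0, 1, 0], "turn": [0, 30, 0]}]}}

```text
clock: 5.63
eef_pos: [549.7, -165.0, 39.5]
eef_rot: [-1.569, 0.0, -1.841]
wrist_force: [-0.6, 0.5, -0.3]
finger_gap: 31.6
```

Call:
{"method": "servo_tool", "body": {"commands": [{"dp": [0, 1, 0], "turn": [0, 6, 0]}, {"dp": [0, 1, 0], "turn": [0, 12, 0]}, {"dp": [0, 1, 0], "turn": [0, 18, 0]}, {"dp": [0, 1, 0], "turn": [0, 24, 0]}, {"dp": [0, 1, 0], "turn": [0, 30, 0]}]}}

```text
clock: 6.05
eef_pos: [549.7, -165.0, 38.7]
eef_rot: [-1.569, 0.001, -2.367]
wrist_force: [-0.6, 0.5, -0.7]
finger_gap: 31.7
```

Call:
{"method": "servo_tool", "body": {"commands": [{"dp": [0, 0, 0], "turn": [0, 6, 0]}, {"dp": [0, 0, 0], "turn": [0, 12, 0]}, {"dp": [0, 0, 0], "turn": [0, 17, 0]}, {"dp": [0, 0, 0], "turn": [0, 19, 0]}, {"dp": [0, 0, 0], "turn": [0, 19, 0]}]}}

```text
clock: 6.47
eef_pos: [549.8, -164.9, 38.8]
eef_rot: [-1.57, 0.002, -2.698]
wrist_force: [-0.4, -0.4, -0.1]
finger_gap: 31.7
```

```bash
python3 look.py 8; python3 -c "
from h import *
print(manip.read_state()['joints'])"
```

```text
t 6.52 pos [ 549.8 -164.9   38.8] rot [-8.990e+01  1.000e-01 -1.545e+02] gap 32.3 F [0.4 0.1 0.1] M [ 0.07  0.15 -0.04]
dp [ 0.3  0.8 -0.1] turn [-2.000e-01 -1.495e+02  1.000e-01]
[-3.55461359e-01  4.91347301e-01  1.58371754e+00  4.87153387e-04
  1.06437961e+00  2.33976122e+00]
```

View pics/w8.png

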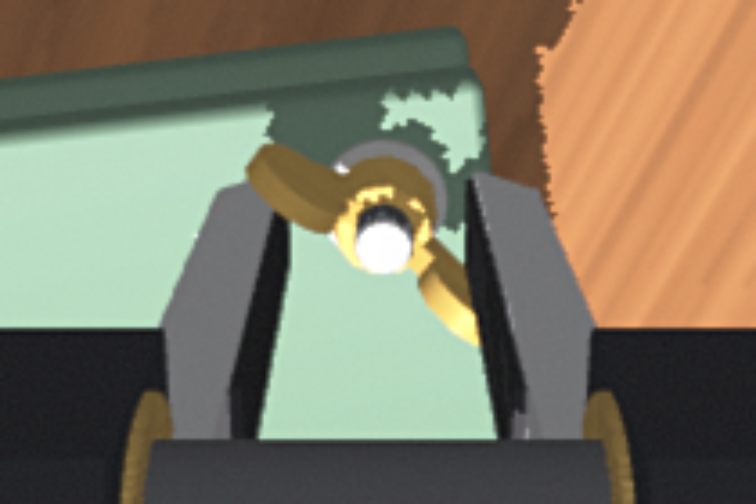

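View pics/s8.png

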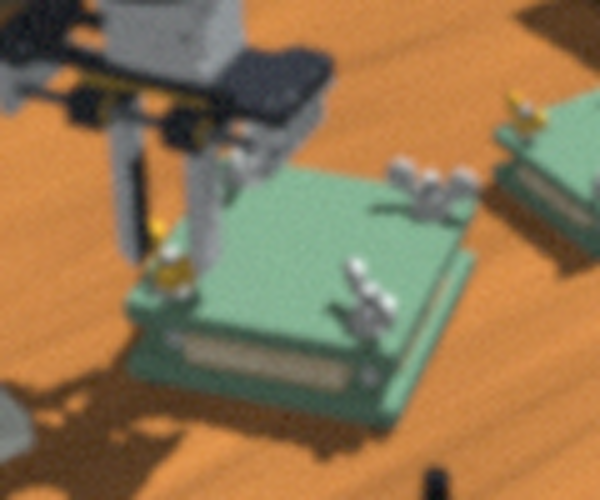

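Stroke 1 is done: about 145° pushed and the press unmoved. Back off, lift, and rotate back 180°.

Call:
{"method": "servo_tool", "body": {"commands": [{"dp": [0, 0, 0], "turn": [0, -6, 0]}, {"dp": [0, -8, 0], "turn": [0, -7, 0]}, {"dp": [0, -18, 0], "turn": [0, -7, 0]}, {"dp": [0, -27, 0], "turn": [0, -7, 0]}, {"dp": [0, -27, 0], "turn": [0, -7, 0]}]}}

```text
clock: 6.98
eef_pos: [551.0, -165.4, 68.6]
eef_rot: [-1.566, 0.004, -2.575]
wrist_force: [0.8, -0.6, -0.1]
finger_gap: 32.3
```

Call:
{"method": "servo_tool", "body": {"commands": [{"dp": [0, 0, 0], "turn": [0, -7, 0]}, {"dp": [0, 0, 0], "turn": [0, -14, 0]}, {"dp": [0, 0, 0], "turn": [0, -21, 0]}, {"dp": [0, 0, 0], "turn": [0, -28, 0]}, {"dp": [0, 0, 0], "turn": [0, -35, 0]}]}}

```text
clock: 7.4
eef_pos: [551.0, -165.4, 68.9]
eef_rot: [-1.564, 0.001, -1.959]
wrist_force: [-0.1, 0.2, -0.0]
finger_gap: 32.0
```

Call:
{"method": "servo_tool", "body": {"commands": [{"dp": [0, 0, 0], "turn": [0, -7, 0]}, {"dp": [0, 0, 0], "turn": [0, -14, 0]}, {"dp": [0, 0, 0], "turn": [0, -21, 0]}, {"dp": [0, 0, 0], "turn": [0, -28, 0]}, {"dp": [0, 0, 0], "turn": [0, -35, 0]}]}}

```text
clock: 7.82
eef_pos: [551.1, -165.4, 69.1]
eef_rot: [-1.565, -0.003, -1.343]
wrist_force: [0.3, 0.3, 0.7]
finger_gap: 31.6
```

Call:
{"method": "servo_tool", "body": {"commands": [{"dp": [0, 0, 0], "turn": [0, -7, 0]}, {"dp": [0, 0, 0], "turn": [0, -14, 0]}, {"dp": [0, 0, 0], "turn": [0, -21, 0]}, {"dp": [0, 0, 0], "turn": [0, -28, 0]}, {"dp": [0, 0, 0], "turn": [0, -35, 0]}]}}

```text
clock: 8.23
eef_pos: [551.1, -165.5, 69.4]
eef_rot: [-1.568, -0.007, -0.727]
wrist_force: [-0.1, -0.3, -0.1]
finger_gap: 32.0
```

Call:
{"method": "servo_tool", "body": {"commands": [{"dp": [0, 0, 0], "turn": [0, -7, 0]}, {"dp": [0, 0, 0], "turn": [0, -14, 0]}, {"dp": [0, 0, 0], "turn": [0, -21, 0]}, {"dp": [0, 0, 0], "turn": [0, -28, 0]}, {"dp": [0, 0, 0], "turn": [0, -35, 0]}]}}

```text
clock: 8.65
eef_pos: [551.2, -165.5, 69.7]
eef_rot: [-1.572, -0.008, -0.112]
wrist_force: [-0.5, -0.3, 0.7]
finger_gap: 31.7
```

Call:
{"method": "servo_tool", "body": {"commands": [{"dp": [0, 0, 0], "turn": [0, -7, 0]}, {"dp": [0, 0, 0], "turn": [0, -14, 0]}, {"dp": [0, 0, 0], "turn": [0, -21, 0]}, {"dp": [0, 0, 0], "turn": [0, -28, 0]}, {"dp": [0, 0, 0], "turn": [0, -35, 0]}]}}

```text
clock: 9.07
eef_pos: [551.3, -165.5, 69.9]
eef_rot: [-1.577, -0.006, 0.504]
wrist_force: [0.3, 0.9, 0.8]
finger_gap: 31.9
```

```bash
python3 look.py 9
```

```text
t 9.12 pos [ 551.3 -165.5   69.9] rot [-90.3  -0.3  29.4] gap 32.0 F [-0.1 -0.3 -0.3] M [-0.07  0.01 -0.01]
dp [-1.5 31.9  1.5] turn [ 0.2 34.4  0.4]
```

View pics/w9.png

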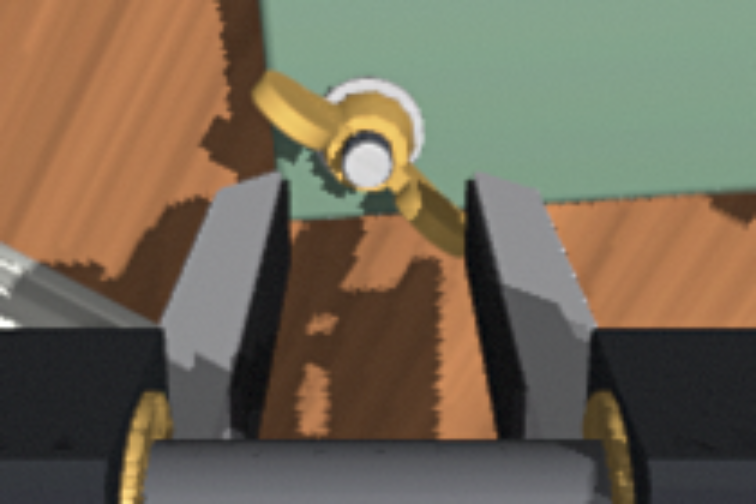

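Call:
{"method": "servo_tool", "body": {"commands": [{"dp": [-1.5, 8, 1.5], "turn": [0.2, 0, 0.4]}, {"dp": [-1.5, 16, 1.5], "turn": [0.2, 0, 0.4]}, {"dp": [-1.5, 24, 1.5], "turn": [0.2, 0, 0.4]}, {"dp": [-1.5, 30, 1.5], "turn": [0.2, 0, 0.4]}, {"dp": [-1.5, 31, 1.5], "turn": [0.2, 0, 0.4]}]}}

```text
clock: 9.58
eef_pos: [548.8, -164.7, 37.1]
eef_rot: [-1.571, 0.003, 0.5]
wrist_force: [0.2, -0.1, -0.5]
finger_gap: 32.3
```

Call:
{"method": "servo_tool", "body": {"commands": [{"dp": [0, 0, 0], "turn": [0, 5, 0]}, {"dp": [0, 0, 0], "turn": [0, 10, 0]}, {"dp": [0, 0, 0], "turn": [0, 16, 0]}, {"dp": [0, 0, 0], "turn": [0, 22, 0]}, {"dp": [0, 0, 0], "turn": [0, 28, 0]}]}}

```text
clock: 10.0
eef_pos: [548.7, -164.7, 36.9]
eef_rot: [-1.572, 0.003, 0.005]
wrist_force: [0.2, 0.0, -0.4]
finger_gap: 32.1
```

Call:
{"method": "servo_tool", "body": {"commands": [{"dp": [0, 0.5, 0], "turn": [0, 6, 0]}, {"dp": [0, 0.5, 0], "turn": [0, 12, 0]}, {"dp": [0, 0.5, 0], "turn": [0, 18, 0]}, {"dp": [0, 0.5, 0], "turn": [0, 24, 0]}, {"dp": [0, 0.5, 0], "turn": [0, 30, 0]}]}}

```text
clock: 10.42
eef_pos: [548.7, -164.7, 36.3]
eef_rot: [-1.574, 0.001, -0.525]
wrist_force: [1.0, -0.7, -0.2]
finger_gap: 31.7
```

Call:
{"method": "servo_tool", "body": {"commands": [{"dp": [0, 0.5, 0], "turn": [0, 6, 0]}, {"dp": [0, 0.5, 0], "turn": [0, 12, 0]}, {"dp": [0, 0.5, 0], "turn": [0, 18, 0]}, {"dp": [0, 0.5, 0], "turn": [0, 24, 0]}, {"dp": [0, 0.5, 0], "turn": [0, 30, 0]}]}}

```text
clock: 10.83
eef_pos: [548.6, -164.9, 35.7]
eef_rot: [-1.574, -0.0, -1.055]
wrist_force: [-0.7, -0.6, 0.3]
finger_gap: 31.9
```

```bash
python3 look.py 10
```

```text
t 10.88 pos [ 548.6 -164.9   35.7] rot [-90.2  -0.  -60.9] gap 31.7 F [-0.5 -0.1  0.2] M [-0.05  0.12 -0.01]
dp [ 0.5 -2.3  0.7] turn [  0.2 -55.9  -0.1]
```

View pics/w10.png

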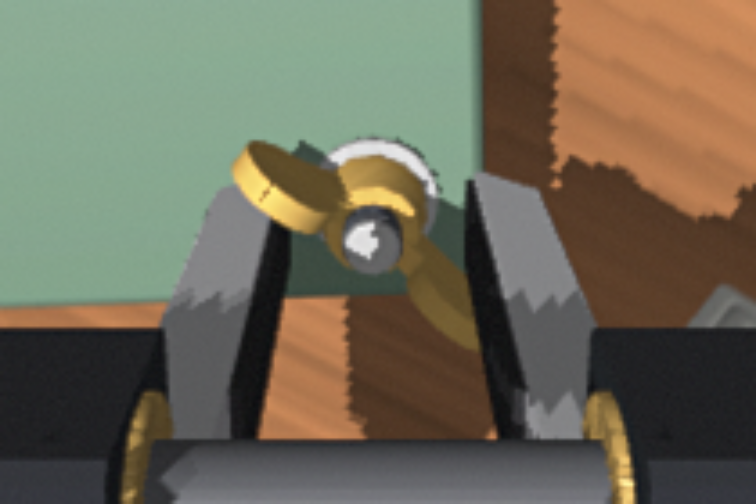

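Call:
{"method": "servo_tool", "body": {"commands": [{"dp": [0.5, -1, 0.5], "turn": [0.2, 6, 0]}, {"dp": [0.5, -1, 0.5], "turn": [0.2, 12, 0]}, {"dp": [0.5, -1, 0.5], "turn": [0.2, 18, 0]}, {"dp": [0.5, -1, 0.5], "turn": [0, 24, 0]}, {"dp": [0.5, -1, 0.5], "turn": [0, 30, 0]}]}}

```text
clock: 11.35
eef_pos: [549.3, -165.0, 36.7]
eef_rot: [-1.574, -0.002, -1.576]
wrist_force: [-0.6, -0.2, -0.3]
finger_gap: 32.0
```

Call:
{"method": "servo_tool", "body": {"commands": [{"dp": [0, 0, 0], "turn": [0, 6, 0]}, {"dp": [0, 0, 0], "turn": [0, 12, 0]}, {"dp": [0, 0, 0], "turn": [0, 18, 0]}, {"dp": [0, 0, 0], "turn": [0, 24, 0]}, {"dp": [0, 0, 0], "turn": [0, 30, 0]}]}}

```text
clock: 11.77
eef_pos: [549.2, -164.9, 36.6]
eef_rot: [-1.573, -0.003, -2.101]
wrist_force: [-0.9, -0.6, -0.0]
finger_gap: 31.8
```

Call:
{"method": "servo_tool", "body": {"commands": [{"dp": [0, 0, 0], "turn": [0, 6, 0]}, {"dp": [0, 0, 0], "turn": [0, 12, 0]}, {"dp": [0, 0, 0], "turn": [0, 18, 0]}, {"dp": [0, 0, 0], "turn": [0, 24, 0]}, {"dp": [0, 0, 0], "turn": [0, 30, 0]}]}}

```text
clock: 12.18
eef_pos: [549.2, -164.8, 36.5]
eef_rot: [-1.571, -0.004, -2.626]
wrist_force: [0.2, 0.6, -0.6]
finger_gap: 31.8
```

```bash
python3 look.py 11
```

```text
t 12.23 pos [ 549.2 -164.8   36.5] rot [ -90.    -0.2 -150.9] gap 31.9 F [ 0.1  0.5 -0.2] M [ 0.1   0.18 -0.02]
dp [-0.2 -1.5  0.3] turn [ 3.000e-01 -1.459e+02  1.000e-01]
```

View pics/w11.png

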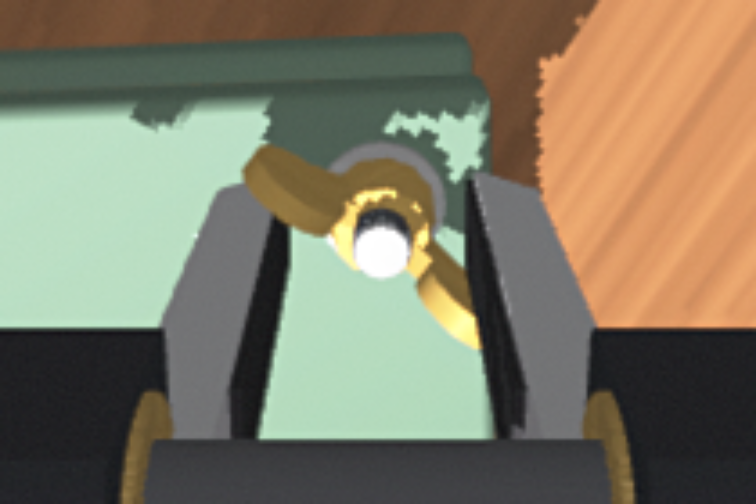

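Call:
{"method": "servo_tool", "body": {"commands": [{"dp": [0, 0, 0], "turn": [0, -6, 0]}, {"dp": [0, -8, 0], "turn": [0, -7, 0]}, {"dp": [0, -18, 0], "turn": [0, -7, 0]}, {"dp": [0, -28, 0], "turn": [0, -7, 0]}, {"dp": [0, -28, 0], "turn": [0, -7, 0]}]}}

```text
clock: 12.7
eef_pos: [550.6, -165.3, 67.5]
eef_rot: [-1.568, -0.001, -2.502]
wrist_force: [-0.4, 0.1, 0.2]
finger_gap: 31.8
```

Call:
{"method": "servo_tool", "body": {"commands": [{"dp": [0, 0, 0], "turn": [0, -7, 0]}, {"dp": [0, 0, 0], "turn": [0, -14, 0]}, {"dp": [0, 0, 0], "turn": [0, -21, 0]}, {"dp": [0, 0, 0], "turn": [0, -28, 0]}, {"dp": [0, 0, 0], "turn": [0, -35, 0]}]}}

```text
clock: 13.12
eef_pos: [550.7, -165.3, 67.8]
eef_rot: [-1.569, -0.003, -1.885]
wrist_force: [-0.3, -0.6, 0.4]
finger_gap: 31.5
```

Call:
{"method": "servo_tool", "body": {"commands": [{"dp": [0, 0, 0], "turn": [0, -7, 0]}, {"dp": [0, 0, 0], "turn": [0, -14, 0]}, {"dp": [0, 0, 0], "turn": [0, -21, 0]}, {"dp": [0, 0, 0], "turn": [0, -28, 0]}, {"dp": [0, 0, 0], "turn": [0, -35, 0]}]}}

```text
clock: 13.53
eef_pos: [550.8, -165.4, 68.1]
eef_rot: [-1.571, -0.004, -1.269]
wrist_force: [-0.8, -0.4, -0.7]
finger_gap: 31.8
```

Call:
{"method": "servo_tool", "body": {"commands": [{"dp": [0, 0, 0], "turn": [0, -7, 0]}, {"dp": [0, 0, 0], "turn": [0, -14, 0]}, {"dp": [0, 0, 0], "turn": [0, -21, 0]}, {"dp": [0, 0, 0], "turn": [0, -28, 0]}, {"dp": [0, 0, 0], "turn": [0, -35, 0]}]}}

```text
clock: 13.95
eef_pos: [550.9, -165.4, 68.4]
eef_rot: [-1.572, -0.004, -0.652]
wrist_force: [0.2, 0.8, -1.0]
finger_gap: 32.1
```

Call:
{"method": "servo_tool", "body": {"commands": [{"dp": [0, 0, 0], "turn": [0, -7, 0]}, {"dp": [0, 0, 0], "turn": [0, -14, 0]}, {"dp": [0, 0, 0], "turn": [0, -21, 0]}, {"dp": [0, 0, 0], "turn": [0, -28, 0]}, {"dp": [0, 0, 0], "turn": [0, -35, 0]}]}}

```text
clock: 14.37
eef_pos: [551.0, -165.4, 68.8]
eef_rot: [-1.574, -0.002, -0.036]
wrist_force: [-0.7, -0.5, -0.6]
finger_gap: 32.1
```

Call:
{"method": "servo_tool", "body": {"commands": [{"dp": [0, 0, 0], "turn": [0, -7, 0]}, {"dp": [0, 0, 0], "turn": [0, -14, 0]}, {"dp": [0, 0, 0], "turn": [0, -21, 0]}, {"dp": [0, 0, 0], "turn": [0, -28, 0]}, {"dp": [0, 0, 0], "turn": [0, -35, 0]}]}}

```text
clock: 14.78
eef_pos: [551.1, -165.5, 69.1]
eef_rot: [-1.575, -0.0, 0.581]
wrist_force: [0.9, -0.2, 0.5]
finger_gap: 32.1
```

```bash
python3 look.py 12
python3 - <<'E'
from h import *
s=manip.read_state();c=manip.camera("wrist");W=cloud(c,s);im=c["img"].astype(int)
b=(W[...,2]>79)&(W[...,2]<100)&(im[...,0]>im[...,2]+40)&(np.hypot(W[...,0]-549.5,W[...,1]+165)<33)
p=W[b];print(b.sum(),np.percentile(p[:,2],[50,90,98]),cv2.minAreaRect(p[:,:2].astype(np.float32)))
E
```

```text
t 14.83 pos [ 551.1 -165.5   69.1] rot [-90.3  -0.   33.8] gap 32.1 F [-0.6  0.1  0.4] M [-0.06  0.04  0.05]
dp [-1.  31.   1.4] turn [ 0.3 38.8  0.1]
474 [87.88424357 90.51597875 91.12606221] ((547.5001220703125, -164.5507354736328), (7.369574546813965, 53.68265151977539), 80.40422821044922)
```

View pics/w12.png

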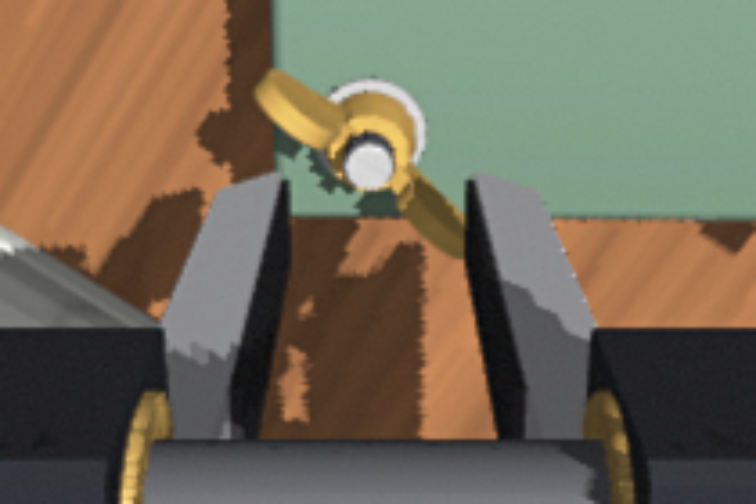

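View pics/s12.png

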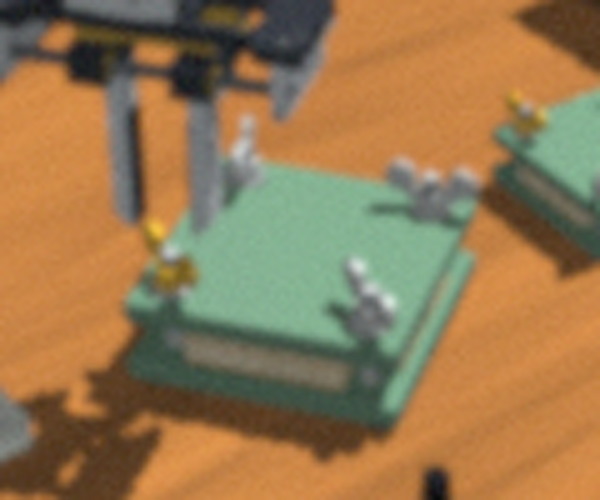

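Wings are now at about 170° and home is at 32.5° (mod 180), so the stop is 138° or 318° away. If it is the nearer one, it comes at tool yaw ≈ −110, so I'll slow down before that.

Call:
{"method": "servo_tool", "body": {"commands": [{"dp": [-1, 8, 1], "turn": [0.3, 0, 0]}, {"dp": [-1, 16, 1], "turn": [0.3, 0, 0]}, {"dp": [-1, 24, 1], "turn": [0.3, 0, 0]}, {"dp": [-1, 29, 1], "turn": [0.3, 0, 0]}, {"dp": [-1, 29, 1], "turn": [0.3, 0, 0]}]}}

```text
clock: 15.35
eef_pos: [549.0, -165.0, 38.3]
eef_rot: [-1.568, 0.001, 0.571]
wrist_force: [-0.5, -0.0, 0.1]
finger_gap: 31.7
```

Call:
{"method": "servo_tool", "body": {"commands": [{"dp": [0, 0, 0], "turn": [0, 5, 0]}, {"dp": [0, 0, 0], "turn": [0, 10, 0]}, {"dp": [0, 0, 0], "turn": [0, 16, 0]}, {"dp": [0, 0, 0], "turn": [0, 22, 0]}, {"dp": [0, 0, 0], "turn": [0, 28, 0]}]}}

```text
clock: 15.77
eef_pos: [549.0, -164.9, 38.2]
eef_rot: [-1.569, 0.003, 0.076]
wrist_force: [-0.1, 0.6, -0.8]
finger_gap: 32.4
```

Call:
{"method": "servo_tool", "body": {"commands": [{"dp": [0, 0, 0], "turn": [0, 6, 0]}, {"dp": [0, 0, 0], "turn": [0, 12, 0]}, {"dp": [0, 0, 0], "turn": [0, 18, 0]}, {"dp": [0, 0, 0], "turn": [0, 24, 0]}, {"dp": [0, 0, 0], "turn": [0, 30, 0]}]}}

```text
clock: 16.18
eef_pos: [549.0, -164.9, 38.2]
eef_rot: [-1.571, 0.003, -0.453]
wrist_force: [-0.5, -0.8, 0.3]
finger_gap: 32.2
```

Call:
{"method": "servo_tool", "body": {"commands": [{"dp": [0, 0, 0], "turn": [0, 6, 0]}, {"dp": [0, 0, 0], "turn": [0, 12, 0]}, {"dp": [0, 0, 0], "turn": [0, 18, 0]}, {"dp": [0, 0, 0], "turn": [0, 24, 0]}, {"dp": [0, 0, 0], "turn": [0, 30, 0]}]}}

```text
clock: 16.6
eef_pos: [548.9, -165.0, 38.2]
eef_rot: [-1.573, 0.003, -0.983]
wrist_force: [-1.2, -0.6, -0.2]
finger_gap: 31.9
```

Call:
{"method": "servo_tool", "body": {"commands": [{"dp": [0, 0, 0], "turn": [0, 6, 0]}, {"dp": [0, 0, 0], "turn": [0, 12, 0]}, {"dp": [0, 0, 0], "turn": [0, 18, 0]}, {"dp": [0, 0, 0], "turn": [0, 24, 0]}, {"dp": [0, 0, 0], "turn": [0, 28, 0]}]}}

```text
clock: 17.02
eef_pos: [548.9, -165.0, 38.2]
eef_rot: [-1.574, 0.002, -1.478]
wrist_force: [-1.5, -0.3, 0.1]
finger_gap: 32.3
```

```bash
python3 look.py 13
python3 - <<'E'
from h import *
s=manip.read_state();c=manip.camera("wrist");W=cloud(c,s);im=c["img"].astype(int)
b=(W[...,2]>79)&(W[...,2]<100)&(im[...,0]>im[...,2]+40)&(np.hypot(W[...,0]-549.5,W[...,1]+165)<33)
p=W[b];print(b.sum(),np.percentile(p[:,2],[50,90,98]),cv2.minAreaRect(p[:,:2].astype(np.float32)))
E
```

```text
t 17.07 pos [ 548.9 -165.    38.2] rot [-90.2   0.1 -84.8] gap 32.0 F [-0.4  1.2 -0.1] M [-0.03  0.2  -0.  ]
dp [0.  0.2 0.6] turn [  0.1 -79.8  -0.2]
616 [87.42811803 89.95790798 90.73781532] ((549.3394165039062, -164.33792114257812), (52.965789794921875, 5.323488235473633), 56.60844421386719)
```

View pics/w13.png

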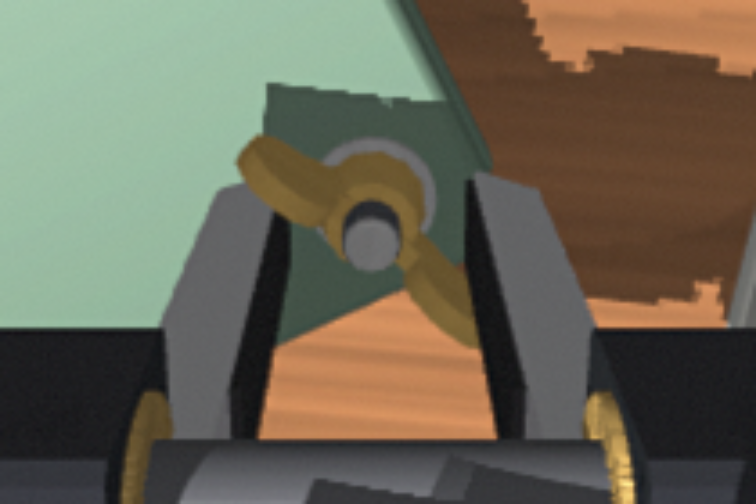

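Wings at 56.6°, 24° before the possible stop. Continuing slowly.

Call:
{"method": "servo_tool", "body": {"commands": [{"dp": [0, 0, 0], "turn": [0, 4, 0]}, {"dp": [0, 0, 0], "turn": [0, 8, 0]}, {"dp": [0, 0, 0], "turn": [0, 12, 0]}, {"dp": [0, 0, 0], "turn": [0, 15, 0]}, {"dp": [0, 0, 0], "turn": [0, 17, 0]}]}}

```text
clock: 17.58
eef_pos: [549.0, -165.0, 38.2]
eef_rot: [-1.574, 0.001, -1.766]
wrist_force: [-1.0, 0.2, 0.5]
finger_gap: 32.0
```

Call:
{"method": "servo_tool", "body": {"commands": [{"dp": [0, 0, 0], "turn": [0, 1.5, 0]}, {"dp": [0, 0, 0], "turn": [0, 3, 0]}, {"dp": [0, 0, 0], "turn": [0, 4, 0]}, {"dp": [0, 0, 0], "turn": [0, 5, 0]}, {"dp": [0, 0, 0], "turn": [0, 6, 0]}]}}

```text
clock: 18.0
eef_pos: [548.9, -165.0, 38.2]
eef_rot: [-1.574, 0.0, -1.871]
wrist_force: [-0.7, 0.5, -0.3]
finger_gap: 32.0
```

```bash
cat > w.py <<'E'
from h import *
to([549.5,-165,38],-5)
s=manip.read_state();c=manip.camera("wrist");W=cloud(c,s);im=c["img"].astype(int)
b=(W[...,2]>79)&(W[...,2]<100)&(im[...,0]>im[...,2]+40)&(np.hypot(W[...,0]-549.5,W[...,1]+165)<33)
p=W[b];print(b.sum(),np.percentile(p[:,2],[50,90,98]),cv2.minAreaRect(p[:,:2].astype(np.float32)))
g=(np.abs(W[...,2]-58)<3)&(im[...,1]>im[...,0]+8)&(im[...,1]>im[...,2])
q=W[g];print("board",g.sum(),cv2.minAreaRect(q[:,:2].astype(np.float32)))
E
python3 w.py
```

```text
t 18.0 pos [ 548.9 -165.    38.2] rot [ -90.2    0.  -107.2] gap 32.0 F [-0.7  0.5 -0.3] M [ 0.03  0.28 -0.  ]
dp [-0.2  0.2  0.5] turn [ 1.000e-01 -1.022e+02 -2.000e-01]
616 [87.27660979 89.86368923 90.41955942] ((554.459716796875, -167.6163330078125), (49.53520584106445, 29.123931884765625), 50.808650970458984)
board 30146 ((566.86279296875, -85.75468444824219), (158.87916564941406, 159.62847900390625), 32.318748474121094)
```

Call:
{"method": "servo_tool", "body": {"commands": [{"dp": [0, 0, 0], "turn": [0, 1, 0]}, {"dp": [0, 0, 0], "turn": [0, 2, 0]}, {"dp": [0, 0, 0], "turn": [0, 3, 0]}, {"dp": [0, 0, 0], "turn": [0, 4, 0]}, {"dp": [0, 0, 0], "turn": [0, 4, 0]}]}}

```text
clock: 18.47
eef_pos: [549.0, -165.0, 38.2]
eef_rot: [-1.574, 0.0, -1.944]
wrist_force: [-0.7, -0.4, 0.7]
finger_gap: 31.9
```

```bash
python3 w.py;python3 look.py 14
```

```text
t 18.47 pos [ 549.  -165.    38.2] rot [ -90.2    0.  -111.4] gap 31.9 F [-0.7 -0.4  0.7] M [0.02 0.22 0.02]
dp [-0.2  0.2  0.5] turn [ 1.000e-01 -1.064e+02 -2.000e-01]
608 [87.26113276 89.79638164 90.54957898] ((553.2606201171875, -167.31988525390625), (49.95457458496094, 29.689729690551758), 48.912513732910156)
board 28149 ((567.7733154296875, -86.82925415039062), (159.20880126953125, 156.6497344970703), 32.33763122558594)
t 18.57 pos [ 549.  -165.    38.2] rot [ -90.2    0.  -111.3] gap 31.8 F [ 0.3  0.7 -0.8] M [0.01 0.22 0.06]
dp [-0.2  0.2  0.5] turn [ 1.000e-01 -1.063e+02 -2.000e-01]
```

View pics/w14.png

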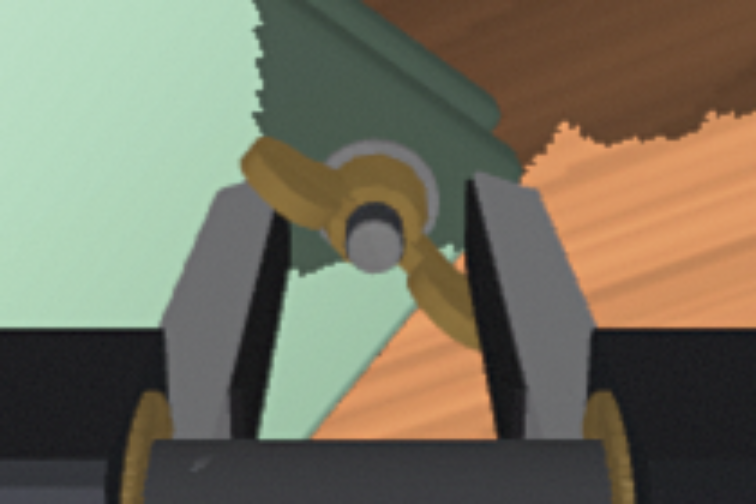

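The wings are parallel to the board edge and there is no resistance yet. I'll creep on to learn whether this is the stop.

Call:
{"method": "servo_tool", "body": {"commands": [{"dp": [0, 0, 0], "turn": [0, 1, 0]}, {"dp": [0, 0, 0], "turn": [0, 2, 0]}, {"dp": [0, 0, 0], "turn": [0, 3, 0]}, {"dp": [0, 0, 0], "turn": [0, 3, 0]}]}}

```text
clock: 18.95
eef_pos: [549.0, -165.0, 38.2]
eef_rot: [-1.574, 0.0, -1.996]
wrist_force: [-0.9, 0.8, 0.5]
finger_gap: 31.8
```

```bash
python3 w.py
```

```text
t 18.95 pos [ 549.  -165.    38.2] rot [ -90.2    0.  -114.4] gap 31.8 F [-0.9  0.8  0.5] M [0.09 0.22 0.  ]
dp [-0.2  0.2  0.5] turn [ 1.000e-01 -1.094e+02 -2.000e-01]
602 [87.21487973 89.81743741 90.34393456] ((553.0272216796875, -167.42922973632812), (50.0298957824707, 30.229061126708984), 46.29743194580078)
board 26650 ((569.5279541015625, -89.94731140136719), (158.80715942382812, 149.69361877441406), 32.298927307128906)
```

Call:
{"method": "servo_tool", "body": {"commands": [{"dp": [0, 0, 0], "turn": [0, 1, 0]}, {"dp": [0, 0, 0], "turn": [0, 2, 0]}, {"dp": [0, 0, 0], "turn": [0, 3, 0]}, {"dp": [0, 0, 0], "turn": [0, 3, 0]}]}}

```text
clock: 19.33
eef_pos: [549.0, -165.0, 38.2]
eef_rot: [-1.574, -0.0, -2.049]
wrist_force: [-0.1, 1.3, -0.2]
finger_gap: 31.9
```

```bash
python3 w.py;python3 look.py 15
```

```text
t 19.33 pos [ 549.  -165.    38.2] rot [ -90.2   -0.  -117.4] gap 31.9 F [-0.1  1.3 -0.2] M [ 0.04  0.22 -0.02]
dp [-0.2  0.2  0.5] turn [ 1.000e-01 -1.124e+02 -2.000e-01]
608 [87.07378831 89.76331097 90.35893365] ((553.6751098632812, -168.21099853515625), (49.92856979370117, 29.068449020385742), 41.82444381713867)
board 25334 ((570.35595703125, -91.85415649414062), (159.35903930664062, 145.32972717285156), 32.30214309692383)
t 19.43 pos [ 549.  -165.    38.2] rot [ -90.2   -0.  -117.3] gap 32.1 F [-0.4  0.8  0.2] M [0.06 0.26 0.03]
dp [-0.2  0.2  0.4] turn [ 1.000e-01 -1.123e+02 -2.000e-01]
```

View pics/w15.png

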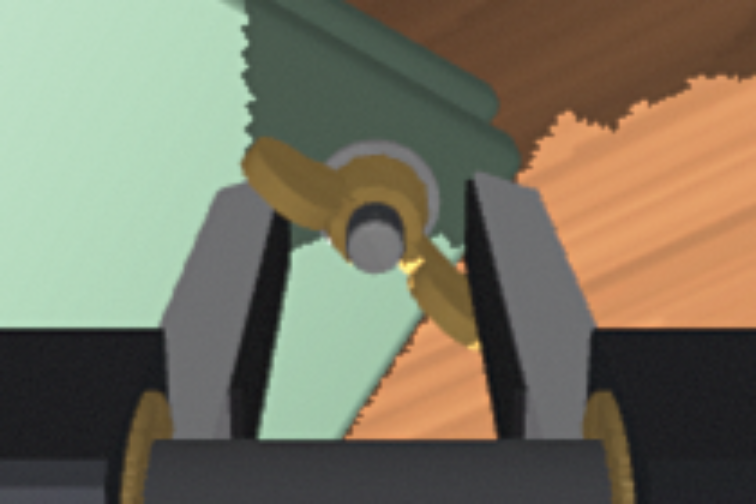

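The nut has passed the parallel position freely and the press has not moved, so there is another half turn to go. I'll finish this stroke and reset.

Call:
{"method": "servo_tool", "body": {"commands": [{"dp": [0, 0, 0], "turn": [0, 3, 0]}, {"dp": [0, 0, 0], "turn": [0, 7, 0]}, {"dp": [0, 0, 0], "turn": [0, 12, 0]}, {"dp": [0, 0, 0], "turn": [0, 17, 0]}, {"dp": [0, 0, 0], "turn": [0, 22, 0]}]}}

```text
clock: 19.9
eef_pos: [549.0, -165.0, 38.2]
eef_rot: [-1.574, -0.001, -2.435]
wrist_force: [-0.6, 0.7, 0.0]
finger_gap: 32.0
```

Call:
{"method": "servo_tool", "body": {"commands": [{"dp": [0, 0, 0], "turn": [0, 5, 0]}, {"dp": [0, 0, 0], "turn": [0, 10, 0]}, {"dp": [0, 0, 0], "turn": [0, 13, 0]}, {"dp": [0, 0, 0], "turn": [0, 14, 0]}, {"dp": [0, 0, 0], "turn": [0, 14, 0]}]}}

```text
clock: 20.32
eef_pos: [549.1, -165.0, 38.2]
eef_rot: [-1.573, -0.002, -2.679]
wrist_force: [0.0, -0.4, -0.2]
finger_gap: 31.4
```

Call:
{"method": "servo_tool", "body": {"commands": [{"dp": [0, 0, 0], "turn": [0, -6, 0]}, {"dp": [0, -8, 0], "turn": [0, -7, 0]}, {"dp": [0, -18, 0], "turn": [0, -7, 0]}, {"dp": [0, -28, 0], "turn": [0, -7, 0]}, {"dp": [0, -28, 0], "turn": [0, -7, 0]}]}}

```text
clock: 20.73
eef_pos: [550.4, -165.5, 69.2]
eef_rot: [-1.57, 0.001, -2.559]
wrist_force: [-0.0, -0.4, 0.3]
finger_gap: 32.2
```

Call:
{"method": "servo_tool", "body": {"commands": [{"dp": [0, 0, 0], "turn": [0, -7, 0]}, {"dp": [0, 0, 0], "turn": [0, -14, 0]}, {"dp": [0, 0, 0], "turn": [0, -21, 0]}, {"dp": [0, 0, 0], "turn": [0, -28, 0]}, {"dp": [0, 0, 0], "turn": [0, -35, 0]}]}}

```text
clock: 21.15
eef_pos: [550.5, -165.5, 69.6]
eef_rot: [-1.569, 0.0, -1.943]
wrist_force: [-1.3, -0.9, -0.4]
finger_gap: 32.1
```

Call:
{"method": "servo_tool", "body": {"commands": [{"dp": [0, 0, 0], "turn": [0, -7, 0]}, {"dp": [0, 0, 0], "turn": [0, -14, 0]}, {"dp": [0, 0, 0], "turn": [0, -21, 0]}, {"dp": [0, 0, 0], "turn": [0, -28, 0]}, {"dp": [0, 0, 0], "turn": [0, -35, 0]}]}}

```text
clock: 21.57
eef_pos: [550.6, -165.6, 69.9]
eef_rot: [-1.569, -0.001, -1.327]
wrist_force: [-0.1, 0.1, -0.9]
finger_gap: 32.3
```

Call:
{"method": "servo_tool", "body": {"commands": [{"dp": [0, 0, 0], "turn": [0, -7, 0]}, {"dp": [0, 0, 0], "turn": [0, -14, 0]}, {"dp": [0, 0, 0], "turn": [0, -21, 0]}, {"dp": [0, 0, 0], "turn": [0, -28, 0]}, {"dp": [0, 0, 0], "turn": [0, -35, 0]}]}}

```text
clock: 21.98
eef_pos: [550.7, -165.6, 70.2]
eef_rot: [-1.57, -0.002, -0.711]
wrist_force: [1.1, 0.1, -0.6]
finger_gap: 31.8
```

Call:
{"method": "servo_tool", "body": {"commands": [{"dp": [0, 0, 0], "turn": [0, -7, 0]}, {"dp": [0, 0, 0], "turn": [0, -14, 0]}, {"dp": [0, 0, 0], "turn": [0, -21, 0]}, {"dp": [0, 0, 0], "turn": [0, -28, 0]}, {"dp": [0, 0, 0], "turn": [0, -35, 0]}]}}

```text
clock: 22.4
eef_pos: [550.8, -165.7, 70.5]
eef_rot: [-1.571, -0.003, -0.096]
wrist_force: [-0.8, 0.5, -0.1]
finger_gap: 32.5
```

Call:
{"method": "servo_tool", "body": {"commands": [{"dp": [0, 0, 0], "turn": [0, -7, 0]}, {"dp": [0, 0, 0], "turn": [0, -14, 0]}, {"dp": [0, 0, 0], "turn": [0, -21, 0]}, {"dp": [0, 0, 0], "turn": [0, -28, 0]}, {"dp": [0, 0, 0], "turn": [0, -35, 0]}]}}

```text
clock: 22.82
eef_pos: [550.9, -165.7, 70.9]
eef_rot: [-1.573, -0.002, 0.52]
wrist_force: [-0.2, -0.0, -0.2]
finger_gap: 31.9
```

```bash
python3 w.py;python3 look.py 16
```

```text
t 22.82 pos [ 550.9 -165.7   70.9] rot [-90.1  -0.1  29.8] gap 31.9 F [-0.2 -0.  -0.2] M [-0.1  -0.01  0.03]
dp [-1.  32.8  1.4] turn [ 0.1 34.8  0.2]
441 [87.50863072 89.87342134 90.36765649] ((548.0330200195312, -164.038330078125), (7.029943466186523, 54.475948333740234), 79.5667724609375)
board 38746 ((565.540771484375, -85.02593994140625), (158.93307495117188, 158.88436889648438), 32.66404724121094)
t 22.92 pos [ 550.9 -165.7   70.8] rot [-90.1  -0.1  29.6] gap 32.1 F [-0.5  0.  -0.2] M [ 0.01 -0.04 -0.02]
dp [-1.  32.8  1.4] turn [ 0.1 34.6  0.2]
```

View pics/w16.png

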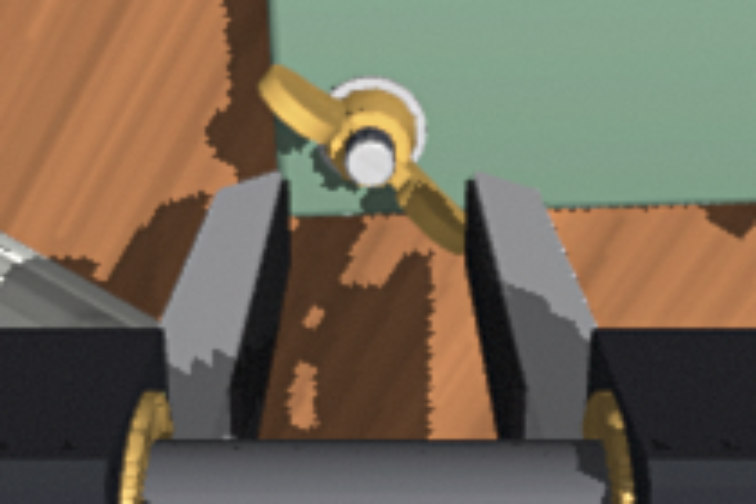

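The wing top has dropped 0.75 mm in the last half turn, as expected. Given the 1.1 to 2 turn start, the stop must now be about 138° ahead. This is the last stroke.

Call:
{"method": "servo_tool", "body": {"commands": [{"dp": [-1, 8, 1], "turn": [0.1, 0, 0.2]}, {"dp": [-1, 16, 1], "turn": [0.1, 0, 0.2]}, {"dp": [-1, 24, 1], "turn": [0.1, 0, 0.2]}, {"dp": [-1, 30, 1], "turn": [0.1, 0, 0.2]}, {"dp": [-1, 31, 1], "turn": [0.1, 0, 0.2]}]}}

```text
clock: 23.38
eef_pos: [548.9, -165.1, 38.0]
eef_rot: [-1.57, 0.003, 0.51]
wrist_force: [-0.4, -0.3, -0.5]
finger_gap: 31.6
```

Call:
{"method": "servo_tool", "body": {"commands": [{"dp": [0, 0, 0], "turn": [0, 5, 0]}, {"dp": [0, 0, 0], "turn": [0, 10, 0]}, {"dp": [0, 0, 0], "turn": [0, 16, 0]}, {"dp": [0, 0, 0], "turn": [0, 22, 0]}, {"dp": [0, 0, 0], "turn": [0, 28, 0]}]}}

```text
clock: 23.8
eef_pos: [548.9, -165.0, 37.8]
eef_rot: [-1.571, 0.003, 0.016]
wrist_force: [0.7, 1.1, -0.1]
finger_gap: 32.1
```

Call:
{"method": "servo_tool", "body": {"commands": [{"dp": [0, 0, 0], "turn": [0, 6, 0]}, {"dp": [0, 0, 0], "turn": [0, 12, 0]}, {"dp": [0, 0, 0], "turn": [0, 18, 0]}, {"dp": [0, 0, 0], "turn": [0, 24, 0]}, {"dp": [0, 0, 0], "turn": [0, 30, 0]}]}}

```text
clock: 24.22
eef_pos: [548.8, -165.0, 37.7]
eef_rot: [-1.572, 0.003, -0.514]
wrist_force: [-0.5, 0.3, 0.1]
finger_gap: 32.1
```

Call:
{"method": "servo_tool", "body": {"commands": [{"dp": [0, 0, 0], "turn": [0, 6, 0]}, {"dp": [0, 0, 0], "turn": [0, 12, 0]}, {"dp": [0, 0, 0], "turn": [0, 18, 0]}, {"dp": [0, 0, 0], "turn": [0, 24, 0]}, {"dp": [0, 0, 0], "turn": [0, 30, 0]}]}}

```text
clock: 24.63
eef_pos: [548.7, -165.1, 37.6]
eef_rot: [-1.574, 0.002, -1.043]
wrist_force: [-0.6, -0.3, -0.4]
finger_gap: 31.8
```

Call:
{"method": "servo_tool", "body": {"commands": [{"dp": [0, 0, 0], "turn": [0, 5, 0]}, {"dp": [0, 0, 0], "turn": [0, 10, 0]}, {"dp": [0, 0, 0], "turn": [0, 15, 0]}, {"dp": [0, 0, 0], "turn": [0, 20, 0]}, {"dp": [0, 0, 0], "turn": [0, 22, 0]}]}}

```text
clock: 25.05
eef_pos: [548.6, -165.1, 37.4]
eef_rot: [-1.575, 0.001, -1.433]
wrist_force: [-0.6, 1.0, 0.6]
finger_gap: 31.8
```

```bash
python3 w.py
```

```text
t 25.05 pos [ 548.6 -165.1   37.4] rot [-90.2   0.  -82.1] gap 31.8 F [-0.6  1.   0.6] M [-0.05  0.34  0.04]
dp [-0.  -0.6  0.9] turn [  0.2 -77.1  -0.2]
594 [86.60636678 89.18800583 89.89288806] ((549.42041015625, -163.94439697265625), (52.0880126953125, 5.478020191192627), 60.48774719238281)
board 41886 ((567.2384643554688, -84.99737548828125), (158.16671752929688, 160.07901000976562), 32.28437042236328)
```

Call:
{"method": "servo_tool", "body": {"commands": [{"dp": [0, -0.5, 0.5], "turn": [0, 4, 0]}, {"dp": [0, -0.5, 0.5], "turn": [0, 8, 0]}, {"dp": [0, -0.5, 0.5], "turn": [0, 12, 0]}, {"dp": [0, -0.5, 0.5], "turn": [0, 15, 0]}, {"dp": [0, -0.5, 0.5], "turn": [0, 18, 0]}]}}

```text
clock: 25.52
eef_pos: [549.1, -165.0, 37.8]
eef_rot: [-1.575, -0.001, -1.749]
wrist_force: [-0.7, -1.4, 0.3]
finger_gap: 32.1
```

Call:
{"method": "servo_tool", "body": {"commands": [{"dp": [0, 0, 0], "turn": [0, 1, 0]}, {"dp": [0, 0, 0], "turn": [0, 2, 0]}, {"dp": [0, 0, 0], "turn": [0, 3, 0]}, {"dp": [0, 0, 0], "turn": [0, 4, 0]}, {"dp": [0, 0, 0], "turn": [0, 5, 0]}]}}

```text
clock: 25.93
eef_pos: [549.0, -165.0, 37.8]
eef_rot: [-1.575, -0.001, -1.837]
wrist_force: [-0.5, 0.4, -0.3]
finger_gap: 32.3
```

```bash
python3 w.py
```

```text
t 25.93 pos [ 549.  -165.    37.8] rot [-9.020e+01 -1.000e-01 -1.052e+02] gap 32.3 F [-0.5  0.4 -0.3] M [-0.    0.24 -0.01]
dp [-0.1 -0.2  0.5] turn [   0.2 -100.2   -0.2]
584 [86.69293745 89.17483396 90.10106462] ((554.3936157226562, -167.2362060546875), (49.56245803833008, 29.53893280029297), 53.30805969238281)
board 31143 ((566.78271484375, -85.61790466308594), (158.44174194335938, 159.9254150390625), 32.39570236206055)
```

Call:
{"method": "servo_tool", "body": {"commands": [{"dp": [0, 0, 0], "turn": [0, 1, 0]}, {"dp": [0, 0, 0], "turn": [0, 2, 0]}, {"dp": [0, 0, 0], "turn": [0, 2.5, 0]}, {"dp": [0, 0, 0], "turn": [0, 2.5, 0]}]}}

```text
clock: 26.32
eef_pos: [549.1, -165.0, 37.8]
eef_rot: [-1.575, -0.001, -1.883]
wrist_force: [-0.6, -0.0, 0.2]
finger_gap: 31.7
```

```bash
python3 w.py
```

```text
t 26.32 pos [ 549.1 -165.    37.8] rot [-9.020e+01 -1.000e-01 -1.079e+02] gap 31.7 F [-0.6 -0.   0.2] M [ 0.1   0.24 -0.01]
dp [-0.1 -0.2  0.4] turn [   0.2 -102.9   -0.2]
588 [86.5714501  89.02033652 89.66599772] ((554.3294677734375, -167.35951232910156), (49.48411178588867, 29.56501007080078), 50.13007736206055)
board 29920 ((566.463623046875, -85.12675476074219), (158.69033813476562, 161.00131225585938), 32.31309127807617)
```

Call:
{"method": "servo_tool", "body": {"commands": [{"dp": [0, 0, 0], "turn": [0, 0.7, 0]}, {"dp": [0, 0, 0], "turn": [0, 1.4, 0]}, {"dp": [0, 0, 0], "turn": [0, 2, 0]}, {"dp": [0, 0, 0], "turn": [0, 2, 0]}]}}

```text
clock: 26.7
eef_pos: [548.9, -164.9, 37.7]
eef_rot: [-1.575, -0.001, -1.918]
wrist_force: [-1.6, 1.1, -0.2]
finger_gap: 32.3
```

```bash
python3 w.py;python3 look.py 17
```

```text
t 26.7 pos [ 548.9 -164.9   37.7] rot [-9.030e+01 -1.000e-01 -1.099e+02] gap 32.3 F [-1.6  1.1 -0.2] M [0.18 0.38 0.02]
dp [-0.1 -0.3  0.6] turn [   0.2 -104.9   -0.2]
585 [86.50313052 88.9738852  89.66590606] ((554.7372436523438, -168.0228729248047), (49.550437927246094, 29.272735595703125), 47.884788513183594)
board 28990 ((566.8204956054688, -85.70191955566406), (158.7582244873047, 159.58657836914062), 32.244468688964844)
t 26.8 pos [ 549.  -164.9   37.8] rot [-9.020e+01 -1.000e-01 -1.098e+02] gap 31.7 F [-1.8  0.9  0.3] M [ 0.19  0.44 -0.02]
dp [-0.1 -0.2  0.5] turn [   0.2 -104.8   -0.2]
```

View pics/w17.png

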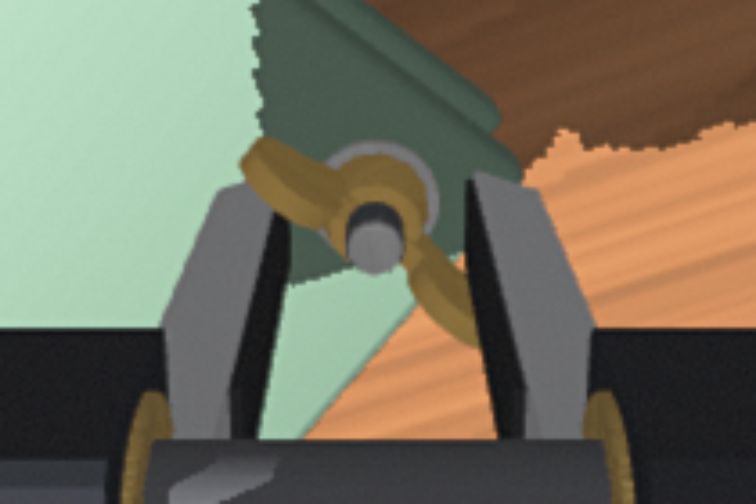

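Lateral force has risen to about 2 N at tool yaw −110, where the stop was predicted. One more small nudge to confirm.

Call:
{"method": "servo_tool", "body": {"commands": [{"dp": [0, 0, 0], "turn": [0, 0.5, 0]}, {"dp": [0, 0, 0], "turn": [0, 1, 0]}, {"dp": [0, 0, 0], "turn": [0, 1, 0]}]}}

```text
clock: 27.1
eef_pos: [548.8, -164.8, 37.7]
eef_rot: [-1.576, -0.001, -1.935]
wrist_force: [-2.2, 3.1, 0.7]
finger_gap: 32.1
```

```bash
python3 w.py
```

```text
t 27.1 pos [ 548.8 -164.8   37.7] rot [-9.030e+01 -1.000e-01 -1.109e+02] gap 32.1 F [-2.2  3.1  0.7] M [0.38 0.62 0.06]
dp [-0.  -0.3  0.7] turn [   0.3 -105.9   -0.2]
571 [86.58551031 89.06125805 89.64625893] ((554.9755249023438, -168.22970581054688), (49.39040756225586, 28.44605827331543), 46.15742111206055)
board 28556 ((566.9393920898438, -86.06959533691406), (158.7224884033203, 158.8437957763672), 32.27366638183594)
```

Call:
{"method": "servo_tool", "body": {"commands": [{"dp": [0, 0, 0], "turn": [0, 0.5, 0]}, {"dp": [0, 0, 0], "turn": [0, 1, 0]}, {"dp": [0, 0, 0], "turn": [0, 1, 0]}]}}

```text
clock: 27.4
eef_pos: [548.7, -164.6, 37.7]
eef_rot: [-1.576, -0.001, -1.953]
wrist_force: [-3.4, 3.9, 1.1]
finger_gap: 31.9
```

```bash
python3 w.py
```

```text
t 27.4 pos [ 548.7 -164.6   37.7] rot [-9.030e+01 -1.000e-01 -1.119e+02] gap 31.9 F [-3.4  3.9  1.1] M [0.65 0.79 0.11]
dp [ 0.  -0.3  0.9] turn [   0.3 -106.9   -0.2]
569 [86.53247857 89.14500258 89.86335382] ((555.113525390625, -168.4874267578125), (49.52602767944336, 27.80635643005371), 44.65912628173828)
board 28091 ((567.8807373046875, -87.3833999633789), (158.53598022460938, 155.70228576660156), 32.2188720703125)
```

This is the hard stop: force rises to about 5 N as the tool turns 2° and yields. Back off and lift clear.

Call:
{"method": "servo_tool", "body": {"commands": [{"dp": [0, 0, 0], "turn": [0, -4, 0]}, {"dp": [0, 0, 0], "turn": [0, -10, 0]}, {"dp": [0, -10, 0], "turn": [0, -12, 0]}, {"dp": [0, -25, 0], "turn": [0, -12, 0]}, {"dp": [0, -45, 0], "turn": [0, -12, 0]}]}}

```text
clock: 27.87
eef_pos: [548.8, -164.9, 82.4]
eef_rot: [-1.577, -0.0, -1.742]
wrist_force: [-0.7, -0.5, 0.1]
finger_gap: 32.0
```

Call:
{"method": "servo_tool", "body": {"commands": [{"dp": [0, -25, 0], "turn": [0, -5, 0]}, {"dp": [0, -55, 0], "turn": [0, -10, 0]}, {"dp": [0, -80, 0], "turn": [0, -15, 0]}, {"dp": [0, -100, 0], "turn": [0, -20, 0]}, {"dp": [0, -105, 0], "turn": [0, -25, 0]}]}}

```text
clock: 28.28
eef_pos: [550.9, -165.7, 191.4]
eef_rot: [-1.571, -0.002, -1.302]
wrist_force: [-0.7, 0.4, 1.1]
finger_gap: 32.5
```

Call:
{"method": "servo_tool", "body": {"commands": [{"dp": [0, 0, 0], "turn": [0, 0, 0]}, {"dp": [0, 0, 0], "turn": [0, 0, 0]}]}}

```text
clock: 28.45
eef_pos: [551.4, -166.1, 192.1]
eef_rot: [-1.569, -0.003, -1.304]
wrist_force: [0.3, 0.7, -0.8]
finger_gap: 31.6
```

```bash
python3 w.py
python3 - <<'E'
from h import *
c=manip.camera("wrist")["img"];cv2.imwrite("pics/w18.png",c[:,:,::-1])
c=manip.camera("scene")["img"];cv2.imwrite("pics/s18.png",c[:,:,::-1])
E
```

```text
t 28.45 pos [ 551.4 -166.1  192.1] rot [-89.9  -0.2 -74.7] gap 31.6 F [ 0.3  0.7 -0.8] M [-0.01  0.15  0.01]
dp [ -2.1 154.1  -1.8] turn [  0.  -69.7   0.2]
145 [87.65169383 89.37055285 89.99045641] ((548.8168334960938, -164.7769012451172), (54.64790344238281, 5.535382270812988), 32.339317321777344)
board 15707 ((556.2821044921875, -35.31794738769531), (199.3308868408203, 303.4646301269531), 11.695058822631836)
```

View pics/w18.png

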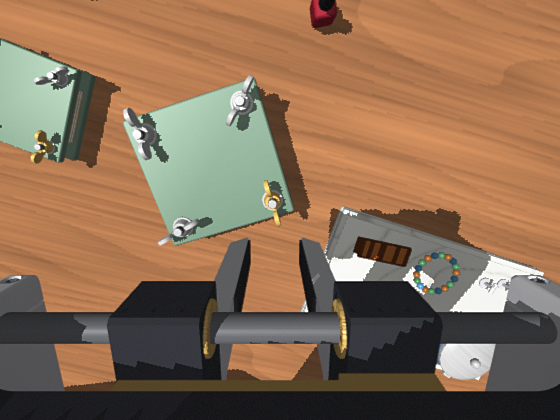

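View pics/s18.png

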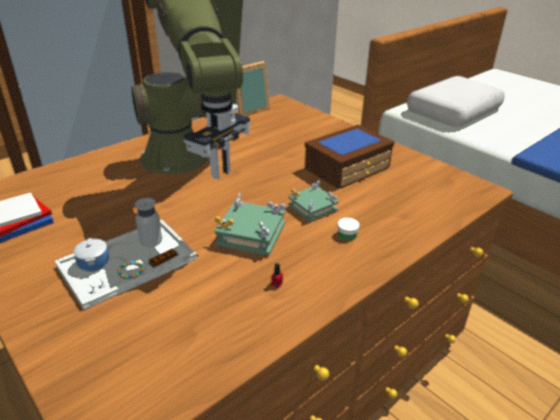

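The wings now measure 32.3°, matching the board axis at 32.3°, and the nut is at (272,203) in the wrist view. The press, tray items, jar and varnish all look unchanged and the arm is clear, so I'm handing in.

```bash
python3 -c "
from cell import manip
print(manip.sign_off(), manip.read_state()['clock'])"
```

```text
the job is handed in; nothing more can be done
the job is handed in; nothing more can be done
```

I ran the brass wing nut down to its stop in four clockwise strokes, about 1.8 turns in all. The half-open fingers straddled the nut without pinching it, and I handed in after about 28.5 s.

**Stop:** On the last stroke the side force rose to about 5 N over a 2° nudge, where I expected the stop. Half a turn earlier the nut had passed the same wing angle with no resistance.

**Last checks:**
- **Nut:** the wings measured 32.3°, in line with the board's 32.3°, which is the home position. Wing-top height fell about 0.75 mm between the two strokes where I compared it, as it should for half a turn.
- **Press:** its yaw still measured about 32.3° during the final push. The apparent centre shifted about 2 mm then, while the fingers hid part of the board.
- **Bystanders:** they looked unchanged in the last pictures; I did not measure their positions. The arm was clear of everything.

**Checks that disagreed or failed:**
- **Fingertip position:** both cameras put the fingertips about 35 mm behind the reported tool point, so I set the working height from the images.
- **Wing angle while pushing:** near the end of the strokes this measurement was thrown off by other points in view, so I relied on the force and a fresh look after lifting.
- **Final board measurement:** after lifting, the mask also caught the smaller press and was unusable. I relied on the earlier board readings and the pictures.

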